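# Bring the valve of a museum wheel to the top and brake it

## Robot

A 6-joint arm with a two-finger parallel gripper is mounted at the origin on a cart in front of the work surface, level with it; the furniture and walls round the work are solid. World frame = base frame: x ahead of the robot, y to its left, z up, the work surface at z = 0. Lengths are in m, angles in rad, forces in N, time in s.
With the tool pointing down it reaches from about 0.35 to 0.975 m from the base axis. Payload 4.9 kg.
Tool frame: the origin (TCP) lies between the finger pads; the fingertips stand 8 mm ahead of it and the grasp point (between the pads) lies 11 mm behind it; z points along the fingers, y is the direction in which the jaws open and shut (so a half turn about z gives the same grasp; the last joint's range is limited). The gripper opens to 85 mm and grips with 20 to 120 N. Pads are 22 mm wide; open, the fingers measure 114 mm over their backs; the gripper's body (76 mm by 85 mm) begins 54 mm behind the grasp point. The pads swing forward as they close: fully open they stand 13 mm farther back than shut.
Start: joints at [-1.326, 0.053, 1.613, -0, 1.476, -0.119], TCP at [0.222, -0.584, 0.211] pointing down, gripper open.
Joint ranges: [-3.01, 3.01], [-1.01, 2.22], [0.06, 2.58], [-1.02, 4.17], [0.09, 2.62], [-3.14, 3.14]. Speed limits (rad/s): [2.57, 2.57, 3.14, 3.14, 3.14, 3.14].

## Interface

Orientations are given as a rotation vector (axis times angle).
In Python, from station import ctrl gives the robot as it stands. The module is installed in compiled form; this text tells all that it offers.
- The arm moves only by the shell command python3 -m creep 'ROWS' [FORCE]. ROWS is JSON, a list of rows, each an object with "hand": the opening, from 0 (shut) to 1 (fully open); "translation": the shift along the tool's x, y, z in cm, a list of three; "delta_rot": the turn, a rotation vector about the tool's x, y, z in degrees, a list of three. A call has 1 to 8 rows; each row shifts and turns the commanded pose from where the row before left it, along the tool's axes as they then stand; what a row does not reach is not made up. A row lasts 1/8 s, in which the tool goes at most 62.5 mm and 10.7 degrees, less where a joint would pass 70% of its speed; a pose out of reach is approached as far as the arm can. A call with a gripper value outside its range is refused whole. The fingers move at their own pace and stop on an object; FORCE is the grip in N (left out, the last holds). Time passes only in rows, so rows that do not move let the fingers close. It gives the time, the measured TCP pose, the force and the opening at its end, in the units of the state.
- ctrl.get_obs(): the state, without advancing time (a new reading comes with each control period).
- ctrl.get_image(name): name is "scene" or "side" or "wrist"; returns (picture, depth): 420x560x3 uint8, red, green, blue; 420x560 float32, m along the optical axis (not along the pixel's ray), 0 where there is no reading.
- ctrl.calibration(name): a dict with "fx", "fy", "cx", "cy" (pixels), "T" (4x4, takes a point from camera to world coordinates). Camera axes: x right, y up, looking along -z (the intrinsics and any distortion apply to the point x, -y, -z); pixel columns grow to the right and rows downward; lengths in m; the calibration is good to about 2 mm. A picture is of the moment at which its call begins: read the wrist's pose just before it. calibration takes no time and is no camera call; for the wrist camera it gives the pose at the moment of the call.
- ctrl.finish_job(): hands the job in, once; it reports no verdict.
The state is a dict: "t": time; "q": joint angles; "dq": joint speeds; "effort": joint torques, N m; "tool_pos": TCP position; "tool_rot": TCP orientation; "contact_force": force on the tool from outside, world axes, zero at the start; "wrist_torque": the same for the moment, N m; "opening": finger opening in m.
Only numpy, scipy, OpenCV 4.12 (cv2) and the standard library are available. Lean on these libraries where they do the work, as an engineer would, in place of code of your own. Each camera call takes 0.05 s, during which the arm holds its last target.

## Task

The orange wheel on the stand is next for its condition photograph, which is always taken with the tyre's valve stem at twelve o'clock. With your fingertips gently push the wheel round by one spoke after another until the valve stem is straight up, right above the hub, and let it come to rest there; then press the red brake handle all the way down so that the wheel stays put. The old plastic is brittle, so do not squeeze a spoke, the rubber is perished, so do not touch the tyre or its valve, and leave the small things on the bench where they lie.

Things in the scene. Friction and masses are not known exactly. Their poses are not given: they have to be found in the camera images.
- stand: Fixed wheel stand. Origin on the bench, below the hub in the wheel's middle plane; +x is the level axle, pointing away from the robot (yaw within 0.4 rad of world x), +y left, +z up. Grey base plate x -60..130 mm, y +-90 mm, top 16 mm high. A 40 mm square upright 199 mm high stands behind the wheel (x 48..88 mm); nothing of the stand is in front of the wheel.
- hub_front (a point): Centre of the hub's front face (towards the robot), on the axle, 165 mm above the bench, 50 mm in front of the wheel's middle plane. Hub 54 mm diameter; a nut stands 15 mm out of its front. Spokes are dished to the robot: at radius 60 mm a spoke's front is 27 mm, its back 11 mm in front of the middle plane. Brake drum (radius 32 mm) and lever lie from 17 mm behind that plane.
- wheel (a joint): Orange upright wheel's angle, rad: 0 or a multiple of 2 pi = valve stem at the top; grows clockwise as the robot sees it; turns endlessly. Stiff bearing, 0.1 N m: it stops at once and stays when no longer pushed. Five straight spokes 12 mm wide, 16 mm deep, at 36, 108, 180, 252, 324 degrees from the valve, from hub (radius 27 mm) to rim (inner radius 87 mm), open gaps between.
- tyre: Dark grey tyre, turning with the wheel: outer diameter 252 mm, inner radius 98 mm, 28 mm wide (14 mm to each side of the wheel's middle plane). Origin on the axle in the middle plane, 165 mm above the bench; its z axis points to the valve. Tyre and valve must not be touched.
- valve (a point): Middle of the brass valve stem with blue cap, 75 mm from the axle in the wheel's middle plane. The stem, up to 11 mm thick, runs inwards from the rim to 61 mm from the axle, midway between two spokes. Its z axis points from axle to valve; straight up when this point is right above the axle.
- brake (a joint): Brake lever angle, rad: about 0 = off (handle raised), grows as the handle is pushed down; at about 0.29 the shoe meets the drum on the hub and a little more force presses it on. Stays where it is left. About 3 N on the handle move it, 8 N put the brake firmly on.
- brake_grip (a point): Top of the red brake handle (24 mm wide, 56 mm long) near its middle, where it is pressed: left of the wheel as the robot sees it, about 178 mm left of the axle, 22 mm in front of the wheel's middle plane, about 164 mm above the bench when off and 39 mm lower when on. The lever turns about a level line parallel to the axle, 130 mm nearer to it; it is cranked round the tyre, 10 mm clear.
- petri: Round glass dish with lid, 69 mm diameter, 17 mm high, lies on the bench in front of the stand; leave it. Origin at the centre of its underside.
- soft_brush: Brush with dark red handle, 157 mm long, 10 mm thick, lies on the bench in front of the stand; leave it. Origin at the middle of its underside.
- loupe: Folding pocket loupe, 27 x 42 x 13 mm, lies on the bench in front of the stand, to the right; leave it. Origin at the centre of its underside.

How it is judged:
By the outcome, as a careful person would: the job done as asked, in the order asked, and still so for the second after the job is handed in, with the robot touching nothing.
It also fails if it takes over 64 s, if anything falls off the work surface, if the arm or the gripper's body presses on something with over 40 N, if the wrist force passes 120 N, or if a joint passes its speed limit or range.

## Working session

There is one attempt and no reset: what is moved stays moved. The work goes in short steps, Python scripts to look and compute and a shell command to move; the robot and the scene stay as the last step left them, time stands still between calls to the robot, and variables do not carry over. Pictures are saved under pics/ and viewed, and the job is handed in when it is done.

```bash
mkdir -p pics; ls; python3 - <<'E'
from station import ctrl
import cv2, numpy as np
o=ctrl.get_obs()
print(o)
for n in("scene","side","wrist"):
    p,d=ctrl.get_image(n); cv2.imwrite(f"pics/{n}0.png",p[:,:,::-1]); np.savez(f"{n}0.npz",p=p,d=d,**ctrl.calibration(n))
    c=ctrl.calibration(n); print(n,c)
E
```

```text
pics
{'t': 0.0, 'q': array([-1.32599096e+00,  5.33626402e-02,  1.61425546e+00,  2.31912293e-06,
        1.47598590e+00, -1.19034298e-01]), 'dq': array([-0.00173006,  0.00074289, -0.00131863, -0.00117765, -0.00047282,
       -0.00033178]), 'effort': array([-1.41166747e-03, -3.93681335e+01, -3.70180249e+01, -1.71254096e-04,
        7.00518911e-03,  1.10445157e-05]), 'tool_pos': array([ 0.22223991, -0.58346532,  0.21008248]), 'tool_rot': array([-3.08777630e+00, -5.68007298e-01,  1.94807318e-04]), 'contact_force': array([0.10660059, 0.77774211, 0.06758952]), 'wrist_torque': array([ 0.04798914, -0.00381227, -0.01349229]), 'opening': 0.08534490274079991}
scene {'fx': 538.7680879824183, 'fy': 538.7680879824183, 'cx': 282.16988998530115, 'cy': 205.2556501391155, 'T': array([[-0.438127  ,  0.37974015, -0.81476509, -0.41883487],
       [-0.8988662 , -0.1758176 ,  0.40140718,  0.34443116],
       [ 0.00918039,  0.90823212,  0.41836603,  0.64901829],
       [ 0.        ,  0.        ,  0.        ,  1.        ]])}
side {'fx': 412.0560531506625, 'fy': 412.0560531506625, 'cx': 278.0973392845999, 'cy': 206.86859317134332, 'T': array([[ 0.50947684,  0.36925392, -0.77722899, -0.2289793 ],
       [-0.86018145,  0.24251642, -0.44863534, -0.49885503],
       [ 0.02283043,  0.89712727,  0.44118186,  0.57746492],
       [ 0.        ,  0.        ,  0.        ,  1.        ]])}
wrist {'fx': 341.28284706964547, 'fy': 341.28284706964547, 'cx': 276.5698385628437, 'cy': 204.38173242647449, 'T': array([[ 3.54575411e-01,  8.93063586e-01,  2.76972397e-01,
         2.91741486e-01],
       [-9.35026910e-01,  3.38971621e-01,  1.04033251e-01,
        -5.57455230e-01],
       [-9.77474356e-04, -2.95864277e-01,  9.55229488e-01,
         3.74607112e-01],
       [ 0.00000000e+00,  0.00000000e+00,  0.00000000e+00,
         1.00000000e+00]])}
```

View pics/scene0.png

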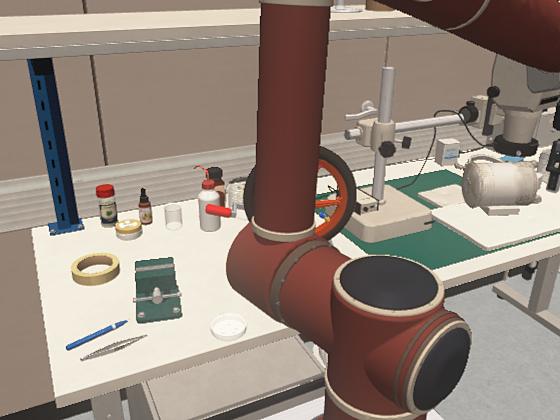

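View pics/side0.png

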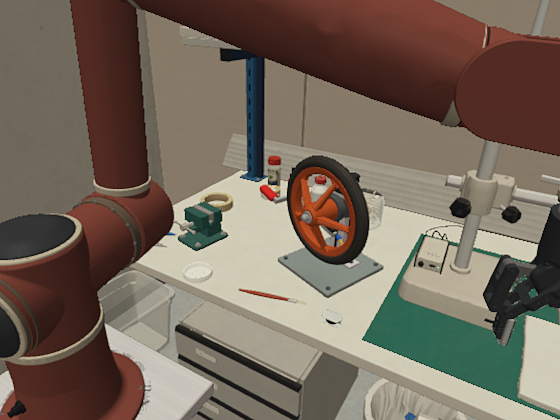

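View pics/wrist0.png

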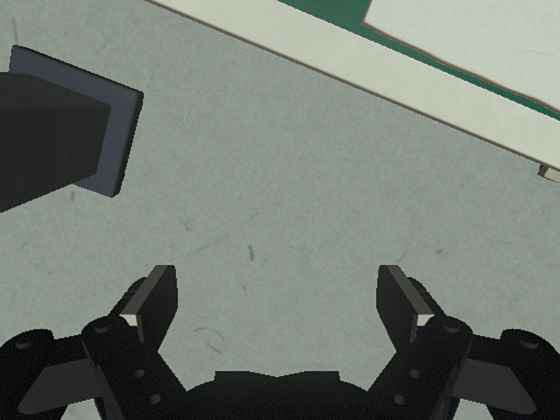

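```bash
python3 - <<'E'
import cv2, numpy as np
p=cv2.imread("pics/side0.png")[140:300,260:400]
cv2.imwrite("pics/sidez.png",cv2.resize(p,None,fx=4.2,fy=3.75*1.0,interpolation=cv2.INTER_CUBIC))
E
```

```text
(no output)
```

View pics/sidez.png

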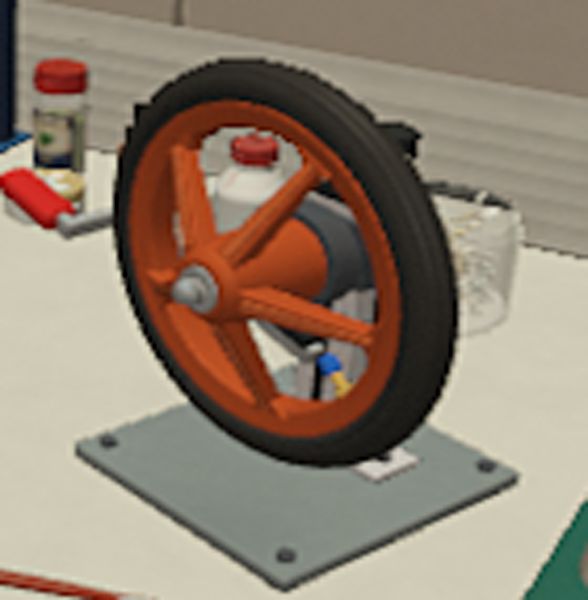

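```bash
cat > h.py <<'E'
import numpy as np, cv2
def load(f):
    z=np.load(f); return z['p'],z['d'],{k:z[k] for k in('fx','fy','cx','cy','T')}
def ray(c,u,v):
    u=np.asarray(u,float);v=np.asarray(v,float)
    d=np.stack([(u-c['cx'])/c['fx'],-(v-c['cy'])/c['fy'],-np.ones_like(u)],-1)
    return d@c['T'][:3,:3].T
def pts(c,u,v,dep): return ray(c,u,v)*np.asarray(dep)[...,None]+c['T'][:3,3]
def onz(c,u,v,z):
    r=ray(c,u,v);o=c['T'][:3,3]; return o+r*((z-o[2])/r[...,2:3])
E
python3 - <<'E'
from h import *
p,d,c=load('side0.npz')
S=lambda x,y:(260+x/4.2,140+y/3.75)
for n,(x,y) in dict(left=(77,452),front=(283,588),right=(517,478)).items():
    print(n,onz(c,*S(x,y),.016))
hsv=cv2.cvtColor(p,cv2.COLOR_RGB2HSV)
roi=np.zeros(d.shape,bool);roi[140:300,260:400]=1
om=roi&(hsv[...,0]<13)&(hsv[...,1]>170)&(hsv[...,2]>90)
n,l,st,ce=cv2.connectedComponentsWithStats(om.astype(np.uint8));print(st,ce)
bl=roi&(abs(hsv[...,0].astype(int)-110)<12)&(hsv[...,1]>130)
v,u=np.nonzero(bl);print('blue',u.mean(),v.mean(),len(u)); print(pts(c,u,v,d[v,u]).round(3)[:12])
red=roi&((hsv[...,0]>172)|(hsv[...,0]<4))&(hsv[...,1]>190)
n,l,st,ce=cv2.connectedComponentsWithStats(red.astype(np.uint8))
for i in range(1,n):
  if st[i,4]>15:
    v,u=np.nonzero(l==i);P=pts(c,u,v,d[v,u]);print('red',ce[i],st[i,4],P.mean(0),P.min(0),P.max(0))
# tyre dark
dk=roi&(hsv[...,2]<75)
v,u=np.nonzero(dk&(d>0));P=pts(c,u,v,d[v,u])
k=(P[:,2]>.04)&(P[:,2]<.3);P=P[k];print(len(P),P.min(0),P.max(0))
# front-most plane fit RANSAC
best=0;rng=np.random.default_rng(0)
for _ in range(3000):
    a=P[rng.choice(len(P),3,False)];nn=np.cross(a[1]-a[0],a[2]-a[0]);L=np.linalg.norm(nn)
    if L<1e-3: continue
    nn/=L
    if abs(nn[2])>.15: continue
    s=abs((P-a[0])@nn)<.003
    if s.sum()>best: best=s.sum();B=s
Q=P[B];m=Q.mean(0);nn=np.linalg.svd(Q-m)[2][2];nn*=np.sign(nn[0]);print(best,'n',nn,'yaw',np.arctan2(nn[1],nn[0]),m, Q.min(0),Q.max(0))
E
```

```text
left [ 0.50497068 -0.07971584  0.016     ]
front [ 0.44165823 -0.23963403  0.016     ]
right [ 0.61499978 -0.30706422  0.016     ]
[[     0      0    560    420 232065]
 [   268    156     12      9     93]
 [   291    167     64     89   2789]
 [   315    177     11      7     43]
 [   320    176      2      2      3]
 [   260    185     18     16    143]
 [   260    293     28      7     64]] [[279.01566371 209.47665525]
 [273.90322581 160.1827957 ]
 [320.07744711 212.46288992]
 [319.90697674 180.58139535]
 [320.33333333 176.66666667]
 [267.7972028  192.16783217]
 [272.640625   296.390625  ]]
blue 282.8076923076923 182.375 104
[[0.956 0.258 0.148]
 [0.96  0.26  0.142]
 [0.956 0.262 0.139]
 [0.959 0.259 0.139]
 [0.959 0.259 0.136]
 [0.96  0.264 0.131]
 [0.963 0.262 0.13 ]
 [0.962 0.261 0.127]
 [0.954 0.264 0.125]
 [0.958 0.258 0.125]
 [0.962 0.261 0.12 ]
 [0.958 0.259 0.117]]
red [273.8        161.33846154] 65 [0.90911077 0.17949299 0.09813126] [0.89934723 0.16337604 0.08813404] [0.92381729 0.2026855  0.10779171]
red [320.87096774 181.48387097] 31 [ 0.78411431 -0.0542466   0.12186076] [ 0.77651499 -0.06396305  0.11670271] [ 0.7929786  -0.03538836  0.12848989]
red [267.75735294 192.26470588] 136 [ 0.56460796 -0.01013387  0.15912771] [-0.2289793  -0.49885503  0.13772682] [0.59136325 0.02444768 0.57746492]
2861 [ 0.48263158 -0.29241687  0.04080079] [0.97299762 0.2674078  0.29139635]
1675 n [ 0.93138503 -0.36400394 -0.00480104] yaw -0.3725676590960034 [ 0.51755136 -0.19604689  0.18439539] [ 0.48263158 -0.28682258  0.04520166] [ 0.57408861 -0.05932649  0.28972632]
```

```bash
cat > circ.py <<'E'
E
python3 - <<'E'
from h import *
from scipy.optimize import least_squares
p,d,c=load('side0.npz')
for u,v in((470,240),(465,130),(430,250),(415,285),(490,195),(332,318),(198,272),(270,296),(436,255)):
    print((u,v),pts(c,u,v,d[v,u]).round(3))
# tyre outer contour on plane of front face: use orange rim inner/ tyre-rim boundary (r=98?) on plane x=-14mm
hsv=cv2.cvtColor(p,cv2.COLOR_RGB2HSV)
yaw=-.372;X=np.array([np.cos(yaw),np.sin(yaw),0]);Y=np.array([-np.sin(yaw),np.cos(yaw),0])
roi=np.zeros(d.shape,bool);roi[140:300,280:375]=1
v,u=np.nonzero(roi&(hsv[...,2]<75)&(d>0));P=pts(c,u,v,d[v,u])
k=(P[:,2]>.03)&(P[:,0]<.7);P=P[k]
a=P@X
h,e=np.histogram(a,40);print(np.c_[e[:-1],h][h>15].round(3))
O=np.array([.529,-.1815,0])
print('origin along X',O@X,'plate Y',O@Y)
f=P[abs(a-np.median(a))<.004];yy=f@Y;zz=f[:,2]
r=np.hypot(yy-O@Y,zz-.165);print(np.percentile(r,[1,5,25,50,75,95,99]), np.median(a))
print(yy.min(),yy.max(),(yy.min()+yy.max())/2,zz.min(),zz.max())
E
```

```text
(470, 240) [ 0.638 -0.474  0.135]
(465, 130) [ 1.074 -0.373  0.259]
(430, 250) [ 0.639 -0.399  0.084]
(415, 285) [ 0.541 -0.396  0.047]
(490, 195) [ 0.626 -0.488  0.249]
(332, 318) [ 0.389 -0.274  0.013]
(198, 272) [0.362 0.052 0.017]
(270, 296) [ 0.39  -0.127  0.005]
(436, 255) [ 0.624 -0.416  0.085]
[[5.49e-01 7.90e+01]
 [5.51e-01 6.25e+02]
 [5.53e-01 7.09e+02]
 [5.55e-01 3.69e+02]
 [5.57e-01 1.50e+02]
 [5.59e-01 1.17e+02]
 [5.61e-01 1.28e+02]
 [5.63e-01 1.00e+02]
 [5.65e-01 6.20e+01]
 [5.67e-01 3.00e+01]
 [5.82e-01 5.40e+01]
 [5.84e-01 2.50e+01]
 [5.88e-01 2.40e+01]
 [6.11e-01 3.80e+01]
 [6.13e-01 1.90e+01]]
origin along X 0.5587890947877442 plate Y 0.023194774116025933
[0.09319366 0.09804857 0.10689551 0.1123874  0.11719035 0.12465983
 0.12839124] 0.5545097208017256
-0.09173733496735266 0.17728676889589692 0.04277471696427213 0.04282534727779641 0.28972631528907233
```

```bash
python3 -m creep '[{"hand":0,"translation":[4,-4.3,-0.8],"delta_rot":[0,0,5]},{"hand":0,"translation":[4.4,-3.9,-0.8],"delta_rot":[0,0,5]},{"hand":0,"translation":[4.4,-3.9,-0.8],"delta_rot":[0,0,5]},{"hand":0,"translation":[3.9,-4.4,-0.8],"delta_rot":[0,0,5]},{"hand":0,"translation":[3,-5,-0.8],"delta_rot":[0,0,5]},{"hand":0,"translation":[2,-5,-0.8],"delta_rot":[0,0,5]},{"hand":0,"translation":[1,-5,-0.8],"delta_rot":[0,0,5]},{"hand":0,"translation":[0,-5,-0.8],"delta_rot":[0,0,5]}]' 40
cat > st.py <<'E'
from station import ctrl
import numpy as np
from scipy.spatial.transform import Rotation as R
o=ctrl.get_obs();M=R.from_rotvec(o['tool_rot']).as_matrix()
yaw=-.372
print('t',o['t'],'q',o['q'].round(3),'pos',o['tool_pos'].round(4),'F',o['contact_force'].round(1),'op',round(o['opening'],3));print(M.round(3))
E
python3 st.py
```

```text
t: 1.15
tool_pos: [0.4295, -0.1889, 0.2752]
tool_rot: [-3.097, 0.527, 0.0]
contact_force: [0.3, 0.2, -0.1]
opening: 0.0002
t 1.15 q [-0.573 -0.362  1.877  0.     1.626  1.335] pos [ 0.4295 -0.1889  0.2752] F [ 0.3  0.2 -0.1] op 0.0
[[ 0.944 -0.331 -0.   ]
 [-0.331 -0.944  0.   ]
 [-0.    -0.    -1.   ]]
```

```bash
python3 -m creep '[{"hand":0,"translation":[0,0,0],"delta_rot":[0,10,0]},{"hand":0,"translation":[0,0,0],"delta_rot":[0,10,0]},{"hand":0,"translation":[0,0,0],"delta_rot":[0,10,0]}]' 
python3 st.py;python3 - <<'E'
from station import ctrl
import cv2, numpy as np
for n in("wrist",):
    c=ctrl.calibration(n);p,d=ctrl.get_image(n); cv2.imwrite(f"pics/{n}1.png",p[:,:,::-1]); np.savez(f"{n}1.npz",p=p,d=d,**c)
E
```

```text
t: 1.52
tool_pos: [0.4296, -0.1904, 0.276]
tool_rot: [2.91, -0.489, 0.789]
contact_force: [-0.2, 0.1, 0.6]
opening: -0.0001
t 1.525 q [-0.691 -0.803  2.218  0.188  1.231  1.195] pos [ 0.4296 -0.1904  0.276 ] F [-0.2  0.1  0.6] op -0.0
[[ 0.816 -0.327  0.477]
 [-0.282 -0.945 -0.166]
 [ 0.505  0.001 -0.863]]
```

View pics/wrist1.png

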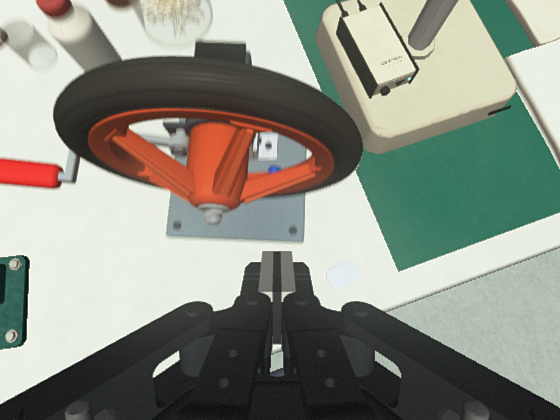

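```bash
cat > kin.py <<'E'
import numpy as np
from scipy.optimize import least_squares
from scipy.spatial.transform import Rotation as R
D=[([-1.32599,.05336,1.61426,0,1.47599,-.119],[.22224,-.58347,.21008],[-3.08778,-.568,.0002]),
([-.573,-.362,1.877,0,1.626,1.335],[.4295,-.1889,.2752],[-3.097,.527,0]),
([-.691,-.803,2.218,.188,1.231,1.195],[.4296,-.1904,.276],[2.91,-.489,.789])]
E=lambda a,t:R.from_euler(a,t)
def fk(p,q):
    L1,h,f,g,Lt,lat=p
    r=E('z',q[0]);x=np.array([0,0,h])+r.apply([0,lat,0])
    r=r*E('y',q[1]);x=x+r.apply([0,0,L1]);r=r*E('y',q[2]);x=x+r.apply([g,0,f])
    r=r*E('z',q[3])*E('y',q[4]);x=x+r.apply([0,0,Lt]);r=r*E('z',q[5])
    return x,r
def res(p): return np.concatenate([fk(p,q)[0]-x for q,x,_ in D])
s=least_squares(res,[.39,.364,.45,.1,.3,.074]);P=s.x
C=[ (fk(P,q)[1].inv()*R.from_rotvec(w)) for q,x,w in D]; C0=C[0]
lo=np.array([-3.01,-1.01,.06,-1.02,.09,-3.14]);hi=np.array([3.01,2.22,2.58,4.17,2.62,3.14])
def ik(x,r,q0):
    f=lambda q:np.r_[(fk(P,q)[0]-x)*10,(r.inv()*(fk(P,q)[1]*C0)).as_rotvec()]
    b=least_squares(f,np.clip(q0,lo+.01,hi-.01),bounds=(lo,hi));return b.x,np.abs(b.fun).max()
if __name__=='__main__':
    print(P.round(4),s.fun.round(4));[print(c.as_rotvec().round(3)) for c in C]
    yaw=-.372;X=np.array([np.cos(yaw),np.sin(yaw),0]);Y=np.array([-X[1],X[0],0]);Z=np.array([0,0,1])
    O=X*.562+Y*.0232
    for tilt in (30,45,60,75,90):
        t=np.radians(tilt);zt=np.sin(t)*X-np.cos(t)*Z;yt=-Y;xt=np.cross(yt,zt)
        r=R.from_matrix(np.c_[xt,yt,zt])
        for back in(.02,.06,.1):
            out=[]
            for y,z in((.0,.165+.06),(-.06,.165),(.06,.165),(0,.105)):
                q,e=ik(O-X*back+Y*y+Z*z-zt*.008,r,D[2][0]);out.append(round(e,3))
            print(tilt,back,out)
E
python3 kin.py
```

```text
[0.4245 0.2338 0.6094 0.0893 0.3001 0.0742] [-0.     -0.     -0.0003 -0.      0.0001  0.0003  0.     -0.     -0.0001]
[-0.    -0.     1.571]
[ 1.000e-03 -0.000e+00  1.571e+00]
[-0.000e+00  1.000e-03  1.571e+00]
30 0.02 [np.float64(0.0), np.float64(0.0), np.float64(0.0), np.float64(0.0)]
30 0.06 [np.float64(0.0), np.float64(0.0), np.float64(0.0), np.float64(0.0)]
30 0.1 [np.float64(0.0), np.float64(0.0), np.float64(0.0), np.float64(0.0)]
45 0.02 [np.float64(0.0), np.float64(0.0), np.float64(0.0), np.float64(0.0)]
45 0.06 [np.float64(0.0), np.float64(0.0), np.float64(0.0), np.float64(0.0)]
45 0.1 [np.float64(0.081), np.float64(0.061), np.float64(0.015), np.float64(0.106)]
60 0.02 [np.float64(0.0), np.float64(0.015), np.float64(0.0), np.float64(0.072)]
60 0.06 [np.float64(0.119), np.float64(0.142), np.float64(0.098), np.float64(0.215)]
60 0.1 [np.float64(0.255), np.float64(0.22), np.float64(0.193), np.float64(0.337)]
75 0.02 [np.float64(0.161), np.float64(0.203), np.float64(0.155), np.float64(0.238)]
75 0.06 [np.float64(0.236), np.float64(0.317), np.float64(0.223), np.float64(0.323)]
75 0.1 [np.float64(0.352), np.float64(0.394), np.float64(0.295), np.float64(0.397)]
90 0.02 [np.float64(0.313), np.float64(0.206), np.float64(0.4), np.float64(0.116)]
90 0.06 [np.float64(0.385), np.float64(0.316), np.float64(0.473), np.float64(0.569)]
90 0.1 [np.float64(0.439), np.float64(0.4), np.float64(0.522), np.float64(0.622)]
```

```bash
cat > wheel.py <<'E'
from h import *
from scipy.optimize import least_squares
yaw=-.372;X=np.array([np.cos(yaw),np.sin(yaw),0]);Y=np.array([-X[1],X[0],0])
def onX(c,u,v,a):
    r=ray(c,u,v);o=c['T'][:3,3];return o+r*((a-o@X)/(r@X))[...,None]
def blue(p,box):
    hsv=cv2.cvtColor(p,cv2.COLOR_RGB2HSV);x0,y0,x1,y1=box
    m=(abs(hsv[...,0].astype(int)-112)<12)&(hsv[...,1]>130)&(hsv[...,2]>60)
    k=np.zeros_like(m);k[y0:y1,x0:x1]=m[y0:y1,x0:x1];return np.nonzero(k)
E
python3 - <<'E'
from wheel import *
for n,box in(('side0',(300,170,365,270)),('wrist1',(90,60,350,230))):
    p,d,c=load(n+'.npz')
    v,u=blue(p,box);print(n,'blue',len(u),u.mean(),v.mean(),u.min(),u.max(),v.min(),v.max())
    for a in(.559,.565):
        q=onX(c,np.array([u.mean()]),np.array([v.mean()]),a)[0]
        y=q@Y-.0232;z=q[2]-.165;print(a,y,z,'r',np.hypot(y,z),'cw angle',np.degrees(np.arctan2(-y,z)))
    hsv=cv2.cvtColor(p,cv2.COLOR_RGB2HSV)
    v,u=np.nonzero((hsv[...,2]<80)&(d>0));P=pts(c,u,v,d[v,u]);y=P@Y-.0232;a=P@X
    r=np.hypot(y,P[:,2]-.165);k=(r>.09)&(r<.14)&(a>.53)&(a<.6);P=P[k]
    print(len(P),'a',np.percentile(P@X,[1,5,25,50,75,95,99]).round(4),'Y mid',((P@Y).min()+(P@Y).max())/2,(P@Y).min(),(P@Y).max(),'z',P[:,2].min(),P[:,2].max())
    m=cv2.inRange(hsv,(168,190,90),(180,255,255))|cv2.inRange(hsv,(0,190,90),(4,255,255))
    nn,l,st,ce=cv2.connectedComponentsWithStats(m)
    for i in range(1,nn):
        if st[i,4]>60:
            v,u=np.nonzero((l==i)&(d>0));P=pts(c,u,v,d[v,u]);print('red',ce[i],st[i,4],np.median(P,0),[(np.percentile(P@A,[5,50,95])-b).round(3) for A,b in((X,.562),(Y,.0232))],np.percentile(P[:,2],[5,95]).round(3))
E
```

```text
side0 blue 23 337.69565217391306 236.65217391304347 335 340 234 239
0.559 -0.04416106593012614 -0.0401827705651506 r 0.059706404969454334 cw angle 132.29949774310245
0.565 -0.03881073203689221 -0.04477822424037811 r 0.05925674887606506 cw angle 139.0834702611642
2418 a [0.55   0.551  0.5525 0.5541 0.557  0.5651 0.5692] Y mid 0.03014457693745528 -0.09311151942623404 0.1534006733011446 z 0.04282534727779641 0.29139634765059114
red [274.         160.31034483] 87 [0.91103698 0.17999584 0.10153781] [array([0.209, 0.221, 0.237]), array([0.465, 0.475, 0.494])] [0.089 0.109]
red [267.75735294 192.26470588] 136 [ 0.57679637 -0.00395724  0.15364435] [array([-0.03 , -0.026, -0.014]), array([0.164, 0.183, 0.206])] [0.141 0.162]
wrist1 blue 37 272.72972972972974 168.8108108108108 269 278 167 171
0.559 -0.03851891956276847 -0.019497056559510978 r 0.04317224083560868 cw angle 116.84708768963075
0.565 -0.03811719546113429 -0.03683536495476794 r 0.05300721367109634 cw angle 134.02022934512658
16547 a [0.5487 0.5492 0.5509 0.5543 0.561  0.5698 0.5722] Y mid 0.03266034974735326 -0.09022438435180348 0.15554508384651 z 0.07120274223593753 0.294292082352018
red [ 28.16340891 173.22048475] 1279 [ 0.58014352 -0.00308662  0.15793522] [array([-0.029, -0.02 , -0.01 ]), array([0.165, 0.185, 0.205])] [0.152 0.163]
```

```bash
python3 - <<'E'
from wheel import *
A=np.zeros((3,3));b=np.zeros(3)
for n,uv in(('side0',(337.7,236.7)),('wrist1',(272.7,168.8))):
    p,d,c=load(n+'.npz');uv=np.array(uv)
    r=ray(c,*uv);r/=np.linalg.norm(r);M=np.eye(3)-np.outer(r,r);A+=M;b+=M@c['T'][:3,3]
    for a in(.563,.566,.569):
        q=onX(c,uv[:1],uv[1:],a)[0];y=q@Y-.0305;z=q[2]-.165;print(n,a,y,z,'r',np.hypot(y,z),'cw',np.degrees(np.arctan2(-y,z)))
q=np.linalg.solve(A,b);print(q@X,q@Y-.0305,q[2]-.165,np.degrees(np.arctan2(-(q@Y-.0305),q[2]-.165)))
p,d,c=load('wrist1.npz');
cv2.imwrite('pics/wz.png',cv2.resize(p[40:250,40:370,::-1],None,fx=2.4,fy=2.4,interpolation=cv2.INTER_CUBIC))
for u,v in((130,145),(165,175),(240,150),(225,185),(310,170),(265,190)):
    q=pts(c,u,v,d[v,u]);y=q@Y-.0305;z=q[2]-.165;print((u,v),p[v,u],'depth',(.5635-q@X).round(4),'r',np.hypot(y,z).round(4),'cw',np.degrees(np.arctan2(-y,z)).round(1))
E
```

```text
side0 0.563 -0.04792067392911229 -0.04335543036988607 r 0.0646226301877163 cw 132.13669414958272
side0 0.566 -0.04524564058345053 -0.04565370691387541 r 0.0642761926904886 cw 135.25721110302752
side0 0.569 -0.042570607237788764 -0.04795198345786475 r 0.06412214374252788 cw 138.40210872386248
wrist1 0.563 -0.045521813796552804 -0.031026522549021635 r 0.05508975070567095 cw 124.27735770799113
wrist1 0.566 -0.045320163603495715 -0.039694885467535995 r 0.060246171341658036 cw 131.2143695880546
wrist1 0.569 -0.045118513410438654 -0.04836324838605041 r 0.06614139435193925 cw 136.98792802526634
0.5676829189252954 -0.04470425524779934 -0.046338070998225345 136.0281009259903
(130, 145) [197  84  52] depth 0.0163 r 0.081 cw -45.8
(165, 175) [198  99  65] depth 0.0322 r 0.052 cw -45.0
(240, 150) [180  84  51] depth 0.0224 r 0.0737 cw 19.6
(225, 185) [181  87  57] depth 0.0389 r 0.0393 cw 16.0
(310, 170) [192  87  57] depth 0.0118 r 0.0796 cw 88.6
(265, 190) [183  81  55] depth 0.0325 r 0.0407 cw 83.5
```

View pics/wz.png

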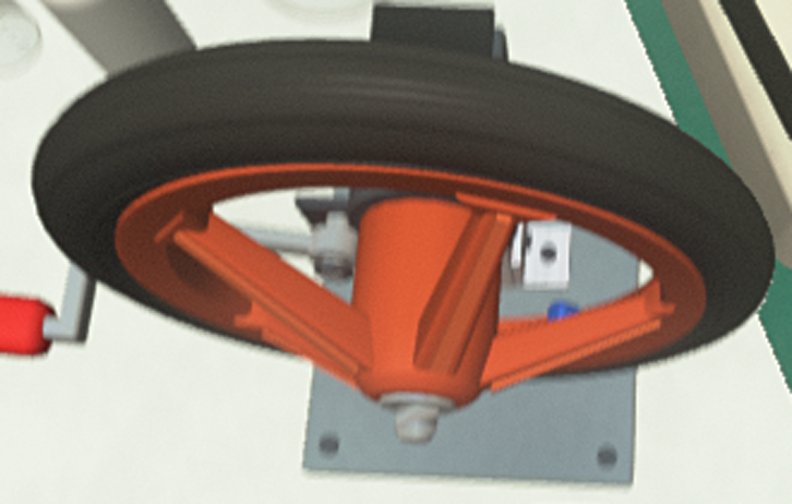

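```bash
python3 - <<'E'
from wheel import *
A=np.zeros((3,3));b=np.zeros(3)
for n,uv in(('side0',(260+188/4.2,140+293/3.75)),('wrist1',(40+412/2.4,40+428/2.4))):
    p,d,c=load(n+'.npz');uv=np.array(uv);ui,vi=uv.round().astype(int)
    q=pts(c,ui,vi,d[vi,ui]);print(n,'depthpt',q@X,q@Y,q[2])
    r=ray(c,*uv);r/=np.linalg.norm(r);M=np.eye(3)-np.outer(r,r);A+=M;b+=M@c['T'][:3,3]
q=np.linalg.solve(A,b);print(q@X,q@Y,q[2])
# targets
from kin import *
t=np.radians(45);Z=np.array([0,0,1.]);zt=np.sin(t)*X-np.cos(t)*Z;xt=np.cross(-Y,zt);print('xt',xt)
r=R.from_matrix(np.c_[xt,-Y,zt])
def tgt(phi,rad,dep,back=0):
    f=np.radians(phi);return X*(.563-dep)+Y*(.031-rad*np.sin(f))+Z*(.166+rad*np.cos(f))-zt*(.008+back)
for phi,back in((45,.06),(45,0),(0,0),(-60,0),(-60,.05),(90,.06),(90,0),(57,0),(57,.06)):
    x=tgt(phi,.058,.017,back);q,e=ik(x,r,D[2][0]);print(phi,back,x.round(3),e.round(4),q.round(2))
E
```

```text
side0 depthpt 0.5059401787562985 0.029959414846473555 0.16529828427006926
wrist1 depthpt 0.5035137702377702 0.03311417139795883 0.17496738069737944
0.5068406509153188 0.03446561756835599 0.1628972049129177
xt [ 0.65874227 -0.25701872  0.70710678]
45 0.06 [ 0.46  -0.19   0.255] 0.0 [-0.67 -0.93  2.39  0.26  0.94  1.2 ]
45 0 [ 0.5   -0.206  0.213] 0.0 [-0.63 -0.73  2.36  0.27  0.76  1.19]
0 0 [ 0.515 -0.168  0.23 ] 0.0 [-0.5  -0.74  2.34  0.14  0.77  1.38]
-60 0 [ 0.533 -0.121  0.201] 0.0 [-0.35 -0.68  2.35 -0.02  0.68  1.6 ]
-60 0.05 [ 0.5   -0.108  0.236] 0.0 [-0.35 -0.85  2.38 -0.02  0.82  1.6 ]
90 0.06 [ 0.454 -0.206  0.214] 0.0 [-0.73 -0.91  2.45  0.33  0.88  1.1 ]
90 0 [ 0.494 -0.222  0.172] 0.0 [-0.68 -0.69  2.4   0.34  0.69  1.08]
57 0 [ 0.497 -0.213  0.203] 0.0 [-0.65 -0.72  2.37  0.29  0.75  1.15]
57 0.06 [ 0.457 -0.197  0.246] 0.0 [-0.7  -0.92  2.4   0.29  0.93  1.16]
```

```bash
cat > plan.py <<'E'
from wheel import *
from station import ctrl
from scipy.spatial.transform import Rotation as R
Z=np.array([0,0,1.]);A0,YC,ZC=.563,.0315,.166
def goalR(tilt=45):
    t=np.radians(tilt);zt=np.sin(t)*X-np.cos(t)*Z;return R.from_matrix(np.c_[np.cross(-Y,zt),-Y,zt])
def tip(phi,rad,dep,back=0,tilt=45):
    f=np.radians(phi);zt=goalR(tilt).as_matrix()[:,2];return X*(A0-dep)+Y*(YC-rad*np.sin(f))+Z*(ZC+rad*np.cos(f))-zt*(.008+back)
def here():
    o=ctrl.get_obs();p=o['tool_pos'];r=R.from_rotvec(o['tool_rot']);tp=p+r.apply([0,0,.008])
    y=tp@Y-YC;z=tp[2]-ZC
    print('t',round(o['t'],2),'tip: dep',round((A0-tp@X)*1e3,1),'y',round(y*1e3,1),'z',round(z*1e3,1),'r',round(np.hypot(y,z)*1e3,1),'phi',round(np.degrees(np.arctan2(-y,z)),1),'F(XYZ)',np.round([o['contact_force']@X,o['contact_force']@Y,o['contact_force'][2]],1),'q2,3',o['q'][1:3].round(2))
    return p,r
def go(x,tilt=45):
    p,r=here();g=goalR(tilt);print('rot deg',np.degrees((r.inv()*g).as_rotvec()).round(1),'trans now cm',(r.inv().apply(x-p)*100).round(2),'goalaxes',(g.inv().apply(x-p)*100).round(2))
E
python3 -c "
from plan import *
go(tip(47,.058,.017,.06))"
```

```text
t 1.57 tip: dep 93.1 y -52.0 z 97.9 r 110.8 phi 28.0 F(XYZ) [-0.2  0.4 -4.3] q2,3 [-0.81  2.23]
rot deg [-1.4 14.7  1.7] trans now cm [ 1.94 -0.85  3.11] goalaxes [ 1.05 -0.98  3.48]
```

```bash
python3 -m creep '[{"hand":0,"translation":[0.6,-0.3,1],"delta_rot":[-0.7,7.4,0.8]},{"hand":0,"translation":[0.5,-0.3,1],"delta_rot":[-0.7,7.3,0.8]},{"hand":0,"translation":[0.4,-0.3,1.2],"delta_rot":[0,0,0]},{"hand":0,"translation":[0,0,0],"delta_rot":[0,0,0]}]' 
python3 - <<'E'
from plan import *
go(tip(47,.058,.017,0))
for n in("wrist",):
    c=ctrl.calibration(n);p,d=ctrl.get_image(n); cv2.imwrite(f"pics/{n}2.png",p[:,:,::-1]); np.savez(f"{n}2.npz",p=p,d=d,**c)
E
```

```text
t: 2.08
tool_pos: [0.4618, -0.1928, 0.2578]
tool_rot: [2.736, -0.512, 1.119]
contact_force: [-0.5, -0.6, -0.2]
opening: -0.0002
t 2.08 tip: dep 57.1 y -43.2 z 86.1 r 96.4 phi 26.7 F(XYZ) [-0.2 -0.7 -0.2] q2,3 [-0.91  2.37]
rot deg [0.  0.5 0.1] trans now cm [-0.41 -0.08  6.13] goalaxes [-0.46 -0.08  6.13]
```

View pics/wrist2.png

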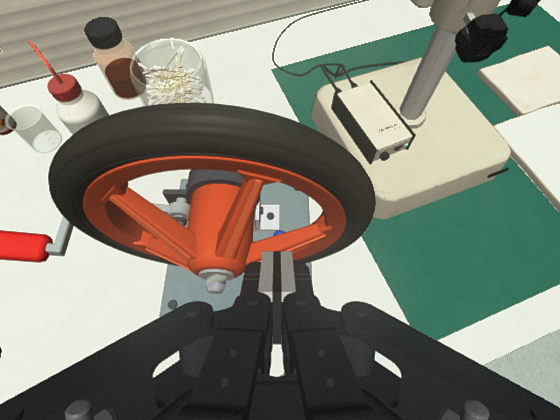

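```bash
python3 - <<'E'
from plan import *
p,d,c=load('wrist2.npz')
def proj(x):
    q=c['T'][:3,:3].T@(x-c['T'][:3,3]);return (c['cx']+c['fx']*q[0]/-q[2],c['cy']-c['fy']*q[1]/-q[2])
im=p.copy()
g=goalR().as_matrix();zt=g[:,2]
T=tip(47,.058,.017)+.008*zt
for s in(-1,1):
    for w in(-1,1): cv2.circle(im,tuple(int(round(k)) for k in proj(T+g[:,0]*.011*s+g[:,1]*.0145*w)),1,(255,255,255),-1)
cur=ctrl.get_obs()['tool_pos']+.008*zt
cv2.circle(im,tuple(int(round(k)) for k in proj(cur)),2,(255,0,255),-1)
for a in range(0,360,3):
    for rr,dp in((.126,0),(.087,.014),(.06,.027)):
        f=np.radians(a);cv2.circle(im,tuple(int(round(k)) for k in proj(X*(A0-dp)+Y*(YC-rr*np.sin(f))+Z*(ZC+rr*np.cos(f)))),0,(0,255,255),-1)
cv2.imwrite('pics/ov2.png',cv2.resize(im[80:320,40:380,::-1],None,fx=2.3,fy=2.3))
E
```

View pics/ov2.png

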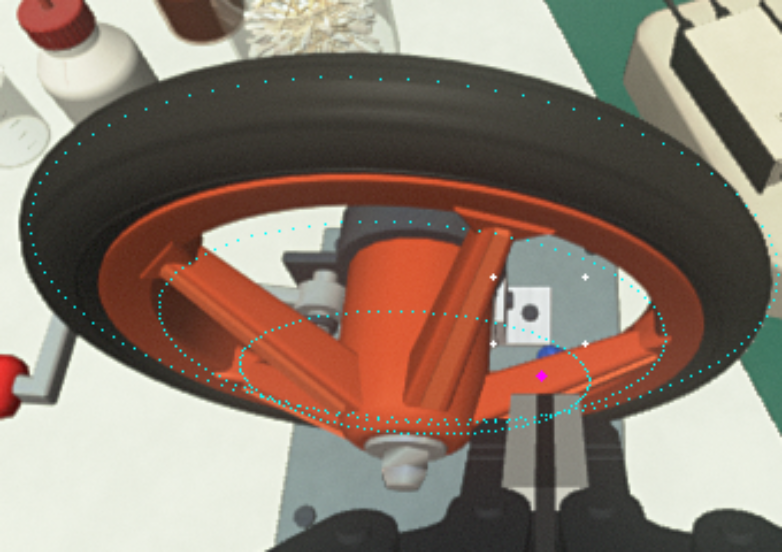

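```bash
python3 - <<'E'
from plan import *
p,d,c=load('wrist2.npz')
o=ctrl.get_obs();r=R.from_rotvec(o['tool_rot'])
for u in(268,277,287):
    for v in(246,249,252,256,262,270,280,290,300):
        q=r.inv().apply(pts(c,u,v,d[v,u])-o['tool_pos'])*1e3
        print(u,v,q.round(1),p[v,u])
row=262
for u in range(225,335,6): print(u,(r.inv().apply(pts(c,u,row+45,d[row+45,u])-o['tool_pos'])*1e3).round(0))
E
```

```text
268 246 [-37.6  -5.9  87.4] [218  92  58]
268 249 [-39.4  -5.9  85.6] [222  90  55]
268 252 [ 10.6  -3.  -26.2] [139 142 134]
268 256 [ 10.9  -2.9 -30.8] [141 137 129]
268 262 [ 10.7  -2.8 -36. ] [140 136 128]
268 270 [ 11.   -2.6 -43.5] [137 134 126]
268 280 [ 10.4  -2.4 -50.2] [138 137 129]
268 290 [ 10.7  -2.3 -57.7] [132 131 124]
268 300 [ 11.5  -2.1 -65.1] [46 44 41]
277 246 [-38.5   1.3  89.5] [219  92  58]
277 249 [-40.4   1.3  87.7] [222  93  59]
277 252 [ 10.8   1.  -26.6] [49 47 43]
277 256 [ 10.6   1.  -30.1] [55 46 43]
277 262 [ 10.5   1.  -35.6] [54 48 43]
277 270 [ 10.7   1.  -42.9] [53 46 44]
277 280 [ 11.3   0.9 -51.7] [50 45 42]
277 290 [ 11.1   0.9 -58.2] [46 44 38]
277 300 [  7.6   0.9 -59.1] [58 54 53]
287 246 [-38.5   9.3  89.4] [205  89  56]
287 249 [-42.2   9.4  91.7] [190  87  55]
287 252 [ 10.4   5.4 -25.7] [140 142 136]
287 256 [ 10.7   5.3 -30.4] [140 138 129]
287 262 [ 10.6   5.1 -35.9] [139 136 128]
287 270 [ 10.9   4.9 -43.3] [138 136 127]
287 280 [ 11.    4.6 -51.1] [140 137 129]
287 290 [ 10.6   4.5 -57.4] [135 135 125]
287 300 [ 12.2   4.2 -66.2] [48 46 45]
225 [-158.  -59.  183.]
231 [  7. -15. -62.]
237 [ 11. -12. -69.]
243 [ 12. -10. -70.]
249 [ 12.  -8. -70.]
255 [ 12.  -6. -70.]
261 [ 12.  -4. -69.]
267 [ 12.  -2. -70.]
273 [  4.  -1. -58.]
279 [  5.   2. -59.]
285 [ 12.   3. -70.]
291 [ 12.   5. -70.]
297 [ 11.   7. -68.]
303 [ 12.   9. -69.]
309 [ 12.  11. -69.]
315 [ 11.  13. -69.]
321 [ 12.  15. -69.]
327 [-166.   62.  195.]
333 [-167.   70.  196.]
```

```bash
python3 - <<'E'
from plan import *
p,d,c=load('wrist0.npz')
r=R.from_rotvec([-3.08777630e+00, -5.68007298e-01,  1.94807318e-04]);t=np.array([ 0.22223991, -0.58346532,  0.21008248])
for u,v in((160,266),(173,266),(170,280),(150,300),(140,320),(380,266),(390,268),(400,290),(414,318),(130,320),(424,320)):
    print((u,v),p[v,u],d[v,u],(r.inv().apply(pts(c,u,v,d[v,u])-t)*1e3).round(1))
print('cam in tool',r.inv().apply(c['T'][:3,3]-t), r.inv().as_matrix()@c['T'][:3,:3])
p,d,c=load('wrist2.npz');o=ctrl.get_obs();r=R.from_rotvec(o['tool_rot']);print(r.inv().apply(c['T'][:3,3]-o['tool_pos']),r.inv().as_matrix()@c['T'][:3,:3], o['opening'])
s,ds,cs=load('side0.npz')
print('side gripper tip',[(u,v,pts(cs,u,v,ds[v,u]).round(3)) for u,v in((503,340),(512,335),(497,325))])
E
python3 - <<'E'
import cv2;p=cv2.imread('pics/side0.png')[220:380,440:560];cv2.imwrite('pics/sg.png',cv2.resize(p,None,fx=4,fy=3.7))
E
```

```text
(160, 266) [63 62 60] 0.13652027 [ 10.3 -46.5 -41.4]
(173, 266) [23 24 19] 0.14097694 [  8.3 -42.6 -37.3]
(170, 280) [35 36 32] 0.13689093 [  4.8 -42.6 -42.7]
(150, 300) [32 33 27] 0.11608771 [  8.9 -42.9 -63.2]
(140, 320) [46 46 45] 0.107790105 [  7.5 -43.  -72.3]
(380, 266) [33 36 33] 0.14143322 [  7.9  43.  -37. ]
(390, 268) [69 69 66] 0.1360789 [  9.7  45.4 -42.1]
(400, 290) [33 35 31] 0.120587796 [  9.6  43.7 -58.3]
(414, 318) [46 47 45] 0.107641146 [  8.1  43.4 -72.3]
(130, 320) [172 171 159] 0.10714986 [  7.9 -45.9 -72.9]
(424, 320) [171 171 161] 0.10787975 [  7.3  46.7 -72.3]
cam in tool [ 7.42475732e-02  9.72603485e-05 -1.64507255e-01] [[-1.37931918e-03  9.55158060e-01  2.96093192e-01]
 [ 9.99998529e-01  1.61939531e-03 -5.65569684e-04]
 [-1.01970037e-03  2.96091976e-01 -9.55158888e-01]]
[ 0.07532468  0.00066164 -0.16369816] [[-3.98856494e-04  9.54964025e-01  2.96721338e-01]
 [ 9.99999173e-01  7.43747192e-04 -1.04945485e-03]
 [-1.22287729e-03  2.96720674e-01 -9.54963531e-01]] 0.00012910363934705253
side gripper tip [(503, 340, array([ 0.195, -0.544,  0.252])), (512, 335, array([ 0.546, -0.593,  0.002])), (497, 325, array([ 0.199, -0.534,  0.266]))]
```

View pics/sg.png

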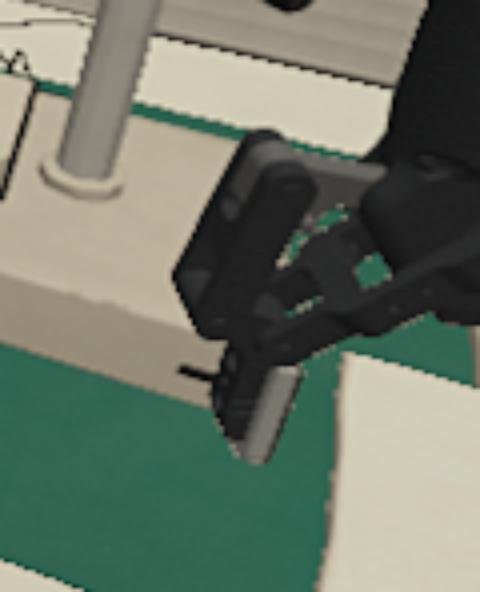

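```bash
sed -i 's/-zt\*(.008+back)/+zt*(.026-back)/; s/r.apply(\[0,0,.008\])/r.apply([0,0,-.026])/' plan.py; python3 - <<'E'
from plan import *
here()
n='side'
c=ctrl.calibration(n);p,d=ctrl.get_image(n); np.savez(f"{n}2.npz",p=p,d=d,**c)
o=ctrl.get_obs();r=R.from_rotvec(o['tool_rot'])
im=p.copy()
def proj(x):
    q=c['T'][:3,:3].T@(x-c['T'][:3,3]);return tuple(int(round(k)) for k in (c['cx']+c['fx']*q[0]/-q[2],c['cy']-c['fy']*q[1]/-q[2]))
a=proj(o['tool_pos']+r.apply([0,0,-.026]));b=proj(o['tool_pos']+r.apply([0,0,.008]));print(a,b)
x0,y0=230,130
z=cv2.resize(im[y0:y0+180,x0:x0+200,::-1],None,fx=3.3,fy=3.3)
for k,col in((a,(0,255,0)),(b,(255,0,255))): cv2.circle(z,(int((k[0]-x0)*3.3),int((k[1]-y0)*3.3)),2,col,-1)
cv2.imwrite('pics/s2.png',z)
go(tip(47,.058,.017,0))
E
```

```text
t 2.12 tip: dep 80.8 y -43.4 z 111.3 r 119.5 phi 21.3 F(XYZ) [-0.5 -0.4  1.4] q2,3 [-0.91  2.37]
(313, 178) (321, 187)
t 2.17 tip: dep 80.6 y -43.6 z 112.0 r 120.2 phi 21.3 F(XYZ) [0.6 0.1 0.4] q2,3 [-0.91  2.37]
rot deg [0.1 0.3 0.1] trans now cm [-0.55 -0.13  9.62] goalaxes [-0.61 -0.12  9.62]
```

View pics/s2.png

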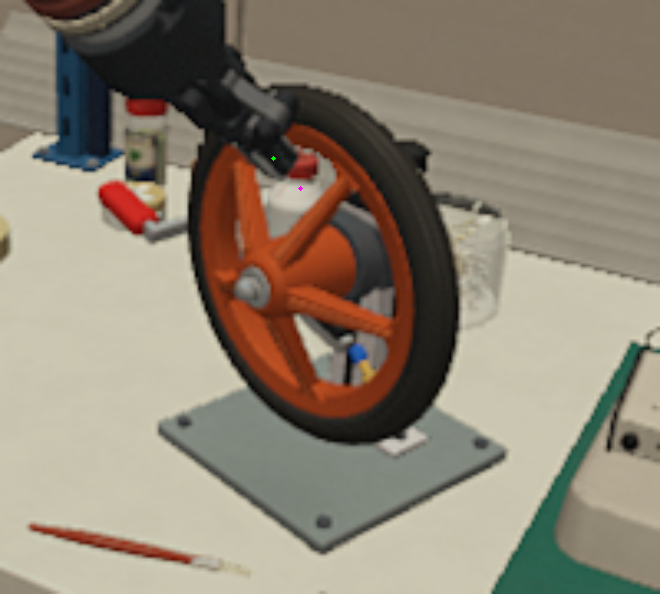

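```bash
python3 - <<'E'
from plan import *
p,d,c=load('side2.npz')
o=ctrl.get_obs();r=R.from_rotvec(o['tool_rot'])
x0,y0=290,150
z=cv2.resize(p[y0:y0+50,x0:x0+60,::-1],None,fx=12,fy=12,interpolation=cv2.INTER_NEAREST)
def proj(x):
    q=c['T'][:3,:3].T@(x-c['T'][:3,3]);return (c['cx']+c['fx']*q[0]/-q[2],c['cy']-c['fy']*q[1]/-q[2])
for zz,col in((-.026,(0,255,0)),(-.016,(0,255,255)),(.008,(255,0,255))):
  for xx in(-.011,.011):
    for yy in(-.007,.007):
      k=proj(o['tool_pos']+r.apply([xx,yy,zz]));cv2.circle(z,(int((k[0]-x0+.5)*12),int((k[1]-y0+.5)*12)),4,col,-1)
cv2.imwrite('pics/s2b.png',z)
for v in range(166,186,2): print(v,[tuple((r.inv().apply(pts(c,u,v,d[v,u])-o['tool_pos'])*1e3).round(0)) for u in range(306,324,3)])
E
```

```text
166 [(np.float64(-8.0), np.float64(45.0), np.float64(-106.0)), (np.float64(-8.0), np.float64(57.0), np.float64(-113.0)), (np.float64(-5.0), np.float64(60.0), np.float64(-110.0)), (np.float64(-2.0), np.float64(63.0), np.float64(-106.0)), (np.float64(7.0), np.float64(47.0), np.float64(-84.0)), (np.float64(46.0), np.float64(-53.0), np.float64(29.0))]
168 [(np.float64(-11.0), np.float64(46.0), np.float64(-105.0)), (np.float64(-11.0), np.float64(58.0), np.float64(-111.0)), (np.float64(-8.0), np.float64(63.0), np.float64(-110.0)), (np.float64(-4.0), np.float64(61.0), np.float64(-102.0)), (np.float64(40.0), np.float64(-61.0), np.float64(33.0)), (np.float64(43.0), np.float64(-52.0), np.float64(32.0))]
170 [(np.float64(-5.0), np.float64(18.0), np.float64(-73.0)), (np.float64(-13.0), np.float64(58.0), np.float64(-108.0)), (np.float64(-11.0), np.float64(64.0), np.float64(-108.0)), (np.float64(-2.0), np.float64(48.0), np.float64(-85.0)), (np.float64(38.0), np.float64(-62.0), np.float64(39.0)), (np.float64(40.0), np.float64(-54.0), np.float64(37.0))]
172 [(np.float64(-7.0), np.float64(15.0), np.f
[... 1707 characters left out ...]
.float64(10.0), np.float64(-97.0), np.float64(66.0)), (np.float64(111.0), np.float64(-453.0), np.float64(453.0)), (np.float64(-10.0), np.float64(8.0), np.float64(-31.0)), (np.float64(-6.0), np.float64(11.0), np.float64(-27.0)), (np.float64(76.0), np.float64(-252.0), np.float64(271.0)), (np.float64(80.0), np.float64(-244.0), np.float64(271.0))]
184 [(np.float64(6.0), np.float64(-96.0), np.float64(68.0)), (np.float64(105.0), np.float64(-452.0), np.float64(458.0)), (np.float64(111.0), np.float64(-444.0), np.float64(462.0)), (np.float64(-8.0), np.float64(6.0), np.float64(-18.0)), (np.float64(73.0), np.float64(-256.0), np.float64(280.0)), (np.float64(76.0), np.float64(-246.0), np.float64(279.0))]
```

View pics/s2b.png

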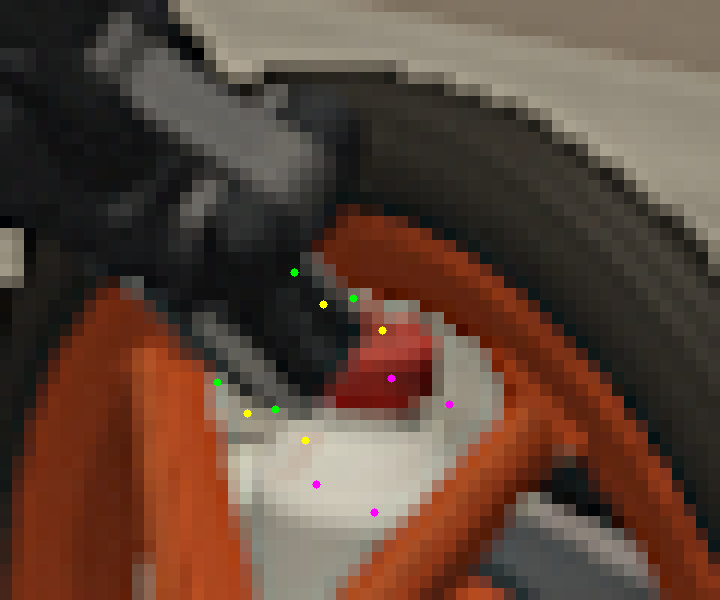

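```bash
sed -i 's/\.026/.024/g' plan.py; python3 - <<'E'
from plan import *
p,d,c=load('wrist2.npz')
for u,v in((490,240),(440,355),(180,272),(320,375),(640,345),(520,390)):
    u=int(40+u/2.3);v=int(80+v/2.3);q=pts(c,u,v,d[v,u]);y=q@Y-YC;z=q[2]-ZC
    print(u,v,p[v,u],'dep',((A0-q@X)*1e3).round(1),'r',(np.hypot(y,z)*1e3).round(1),'phi',np.degrees(np.arctan2(-y,z)).round(1),'y',y.round(4))
go(tip(48,.058,.017,0)); go(tip(48,.058,.017,0.06))
E
```

```text
253 184 [155  73  45] dep 15.2 r 85.0 phi 20.4 y -0.0296
231 234 [159  74  46] dep 33.6 r 45.0 phi 16.6 y -0.0129
118 198 [180  76  44] dep 13.8 r 86.1 phi -47.2 y 0.0631
179 243 [212  90  55] dep 35.4 r 40.0 phi -40.7 y 0.0261
318 230 [205  88  57] dep 11.3 r 79.3 phi 91.5 y -0.0793
266 249 [222  93  55] dep 30.5 r 36.3 phi 83.1 y -0.036
t 2.17 tip: dep 79.2 y -43.6 z 110.6 r 118.9 phi 21.5 F(XYZ) [0.6 0.1 0.4] q2,3 [-0.91  2.37]
rot deg [0.1 0.3 0.1] trans now cm [-0.61 -0.06  9.48] goalaxes [-0.66 -0.05  9.47]
t 2.17 tip: dep 79.2 y -43.6 z 110.6 r 118.9 phi 21.5 F(XYZ) [0.6 0.1 0.4] q2,3 [-0.91  2.37]
rot deg [0.1 0.3 0.1] trans now cm [-0.64 -0.05  3.48] goalaxes [-0.66 -0.05  3.47]
```

```bash
python3 -c "
from plan import *
go(tip(54,.058,.017,0))"
```

```text
t 2.17 tip: dep 79.2 y -43.6 z 110.6 r 118.9 phi 21.5 F(XYZ) [0.6 0.1 0.4] q2,3 [-0.91  2.37]
rot deg [0.1 0.3 0.1] trans now cm [-0.94  0.32  9.81] goalaxes [-1.    0.33  9.81]
```

```bash
python3 -m creep '[{"hand":0,"translation":[-1,0.3,2],"delta_rot":[0,0.3,0]},{"hand":0,"translation":[0,0,2.5],"delta_rot":[0,0,0]},{"hand":0,"translation":[0,0,2],"delta_rot":[0,0,0]},{"hand":0,"translation":[0,0,0],"delta_rot":[0,0,0]}]' 
python3 - <<'E'
from plan import *
go(tip(54,.058,.017,0))
for n in("wrist","side"):
    c=ctrl.calibration(n);p,d=ctrl.get_image(n); np.savez(f"{n}3.npz",p=p,d=d,**c)
    cv2.imwrite(f"pics/{n}3.png",p[:,:,::-1] if n=='wrist' else cv2.resize(p[130:310,230:430,::-1],None,fx=3.3,fy=3.3))
E
```

```text
t: 2.68
tool_pos: [0.4968, -0.2101, 0.2047]
tool_rot: [2.733, -0.512, 1.126]
contact_force: [0.5, 0.4, 0.3]
opening: 0.0003
t 2.67 tip: dep 40.7 y -46.6 z 55.7 r 72.6 phi 40.0 F(XYZ) [0.4 0.6 0.3] q2,3 [-0.72  2.37]
rot deg [0.  0.2 0.1] trans now cm [0.17 0.03 3.21] goalaxes [0.16 0.03 3.21]
```

View pics/wrist3.png

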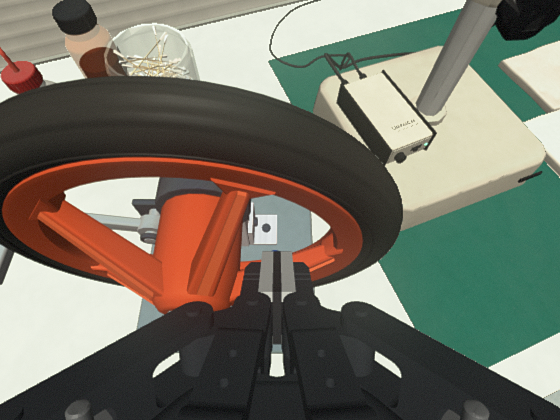

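View pics/side3.png

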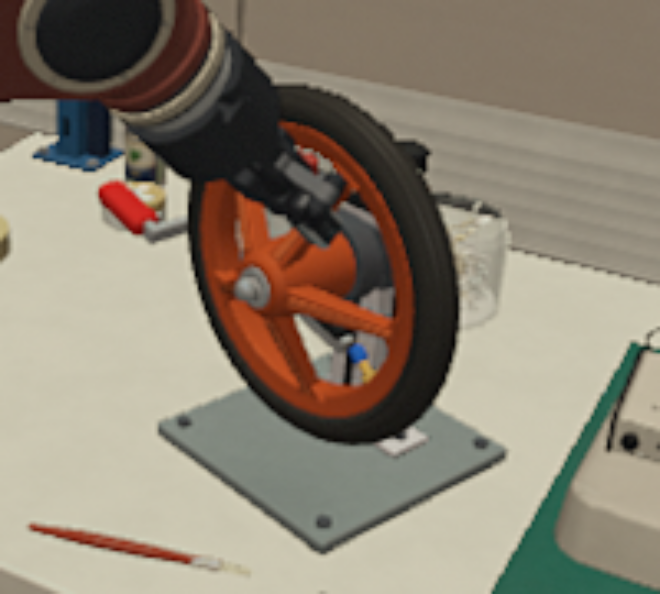

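```bash
python3 -m creep '[{"hand":0,"translation":[0.1,0,1],"delta_rot":[0,0.2,0]},{"hand":0,"translation":[0,0,1.1],"delta_rot":[0,0,0]},{"hand":0,"translation":[0,0,1.1],"delta_rot":[0,0,0]},{"hand":0,"translation":[0,0,0],"delta_rot":[0,0,0]}]' 
python3 - <<'E'
from plan import *
here()
for n in("wrist","side"):
    c=ctrl.calibration(n);p,d=ctrl.get_image(n); np.savez(f"{n}4.npz",p=p,d=d,**c)
    cv2.imwrite(f"pics/{n}4.png",p[:,:,::-1] if n=='wrist' else cv2.resize(p[130:310,230:430,::-1],None,fx=3.3,fy=3.3))
E
```

```text
t: 3.28
tool_pos: [0.5187, -0.2186, 0.1835]
tool_rot: [2.728, -0.511, 1.133]
contact_force: [-0.1, 0.0, 0.8]
opening: 0.0
t 3.27 tip: dep 17.3 y -46.6 z 34.5 r 58.0 phi 53.5 F(XYZ) [-0.1 -0.   0.8] q2,3 [-0.61  2.34]
```

View pics/wrist4.png

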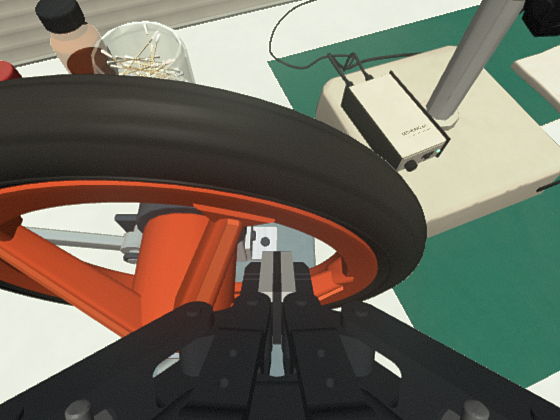

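View pics/side4.png

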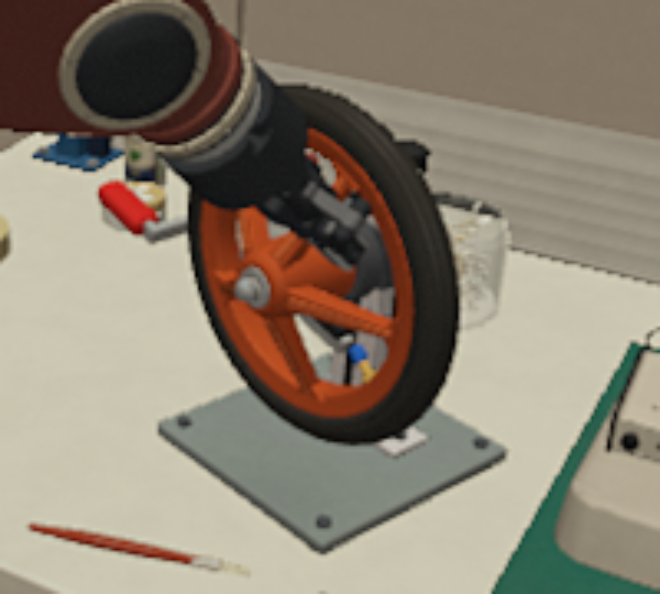

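```bash
python3 -m creep '[{"hand":0,"translation":[0.38,-0.45,-0.38],"delta_rot":[0,0,0]},{"hand":0,"translation":[0.35,-0.52,-0.35],"delta_rot":[0,0,0]},{"hand":0,"translation":[0.29,-0.57,-0.29],"delta_rot":[0,0,0]},{"hand":0,"translation":[0.24,-0.62,-0.24],"delta_rot":[0,0,0]},{"hand":0,"translation":[0.19,-0.66,-0.19],"delta_rot":[0,0,0]}]' 
python3 - <<'E'
from plan import *
here()
for n in("wrist","side"):
    c=ctrl.calibration(n);p,d=ctrl.get_image(n); np.savez(f"{n}5.npz",p=p,d=d,**c)
    cv2.imwrite(f"pics/{n}5.png",p[:,:,::-1] if n=='wrist' else cv2.resize(p[130:310,230:430,::-1],None,fx=3.3,fy=3.3))
E
```

```text
t: 4.0
tool_pos: [0.5291, -0.1919, 0.2049]
tool_rot: [2.727, -0.51, 1.135]
contact_force: [-0.1, -2.2, -0.6]
opening: 0.0001
t 4.0 tip: dep 17.4 y -18.0 z 55.8 r 58.6 phi 17.9 F(XYZ) [ 0.7 -2.1 -0.6] q2,3 [-0.63  2.32]
```

View pics/wrist5.png

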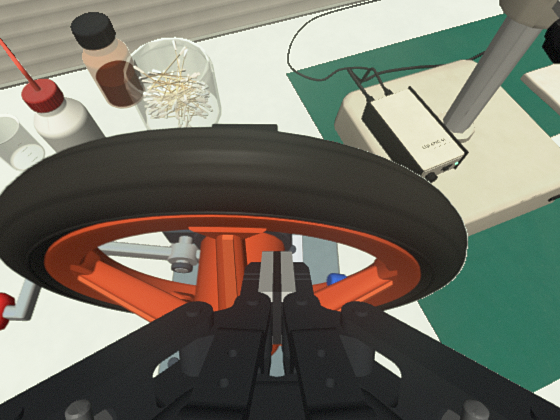

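View pics/side5.png

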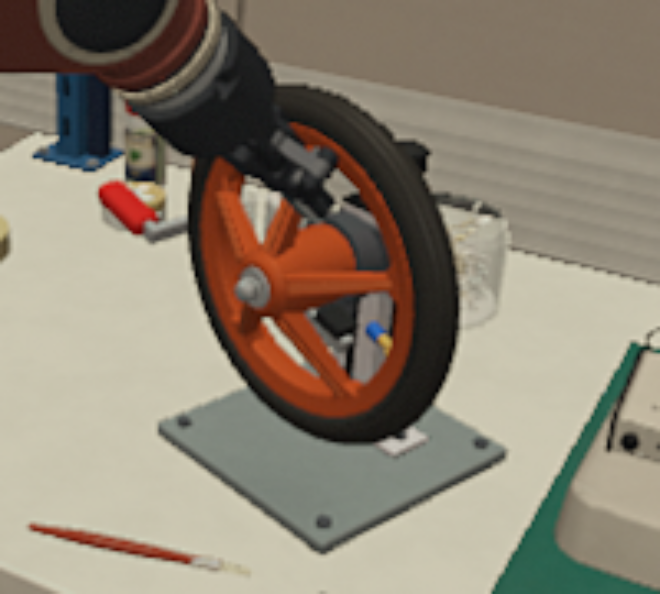

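```bash
python3 -m creep '[{"hand":0,"translation":[0.08,-0.69,-0.08],"delta_rot":[0,0,0]},{"hand":0,"translation":[0.06,-0.71,-0.06],"delta_rot":[0,0,0]},{"hand":0,"translation":[0,-0.7,0],"delta_rot":[0,0,0]},{"hand":0,"translation":[-0.06,-0.71,0.06],"delta_rot":[0,0,0]},{"hand":0,"translation":[-0.11,-0.69,0.11],"delta_rot":[0,0,0]},{"hand":0,"translation":[-0.18,-0.66,0.18],"delta_rot":[0,0,0]},{"hand":0,"translation":[-0.23,-0.63,0.23],"delta_rot":[0,0,0]},{"hand":0,"translation":[-0.28,-0.58,0.28],"delta_rot":[0,0,0]}]' 
python3 - <<'E'
from plan import *
here()
for n in("wrist","side"):
    c=ctrl.calibration(n);p,d=ctrl.get_image(n); np.savez(f"{n}6.npz",p=p,d=d,**c)
    cv2.imwrite(f"pics/{n}6.png",p[:,:,::-1] if n=='wrist' else cv2.resize(p[130:310,230:430,::-1],None,fx=3.3,fy=3.3))
E
```

```text
t: 5.1
tool_pos: [0.5487, -0.142, 0.1943]
tool_rot: [2.727, -0.51, 1.135]
contact_force: [-1.4, -3.1, 0.1]
opening: 0.0001
t 5.1 tip: dep 17.3 y 35.6 z 45.2 r 57.5 phi -38.3 F(XYZ) [-0.2 -3.3  0.1] q2,3 [-0.6   2.32]
```

View pics/wrist6.png

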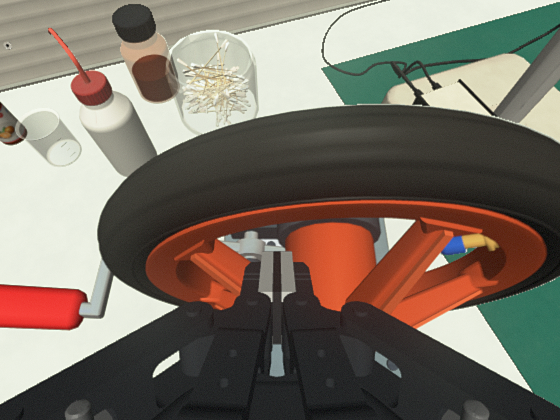

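View pics/side6.png

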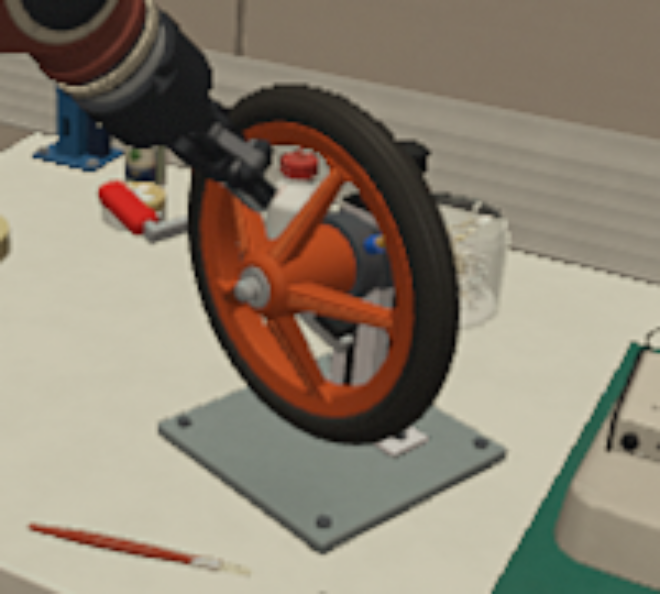

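```bash
python3 -m creep '[{"hand":0,"translation":[-0.25,-0.47,0.25],"delta_rot":[0,0,0]},{"hand":0,"translation":[-0.37,-0.48,0.37],"delta_rot":[0,0,0]},{"hand":0,"translation":[-0.41,-0.41,0.41],"delta_rot":[0,0,0]},{"hand":0,"translation":[-0.44,-0.34,0.44],"delta_rot":[0,0,0]},{"hand":0,"translation":[0,0,0],"delta_rot":[0,0,0]}]' 
python3 - <<'E'
from plan import *
here()
for n in("wrist","side"):
    c=ctrl.calibration(n);p,d=ctrl.get_image(n); np.savez(f"{n}7.npz",p=p,d=d,**c)
    cv2.imwrite(f"pics/{n}7.png",p[:,:,::-1] if n=='wrist' else cv2.resize(p[130:310,230:430,::-1],None,fx=3.3,fy=3.3))
    v,u=blue(p,(230,100,560,300) if n=='wrist' else (300,160,375,280))
    print(len(u)); 
    if len(u):
        q=onX(c,u[:1]*0.+u.mean(),v[:1]*0.+v.mean(),A0)[0];y=q@Y-YC;z=q[2]-ZC;print(n,u.mean(),v.mean(),'r',np.hypot(y,z),'phi',np.degrees(np.arctan2(-y,z)))
E
```

```text
t: 5.82
tool_pos: [0.5542, -0.1258, 0.1719]
tool_rot: [2.729, -0.511, 1.132]
contact_force: [-0.1, -1.1, 0.1]
opening: 0.0001
t 5.83 tip: dep 18.0 y 52.7 z 22.8 r 57.4 phi -66.6 F(XYZ) [ 0.3 -1.   0.1] q2,3 [-0.56  2.33]
765
wrist 481.2705882352941 199.84967320261438 r 0.06558795457116191 phi 25.137453307789293
16
side 335.625 191.375 r 0.06550840002893671 phi 27.670734204610653
```

View pics/wrist7.png

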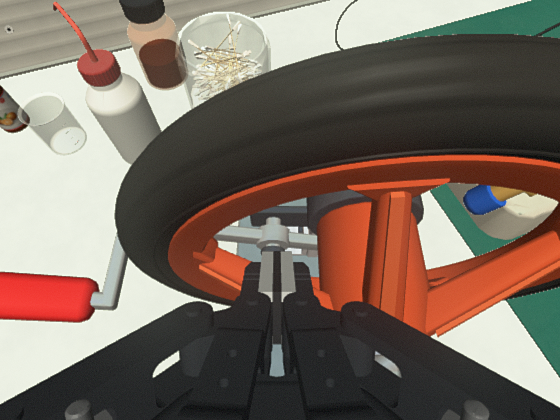

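View pics/side7.png

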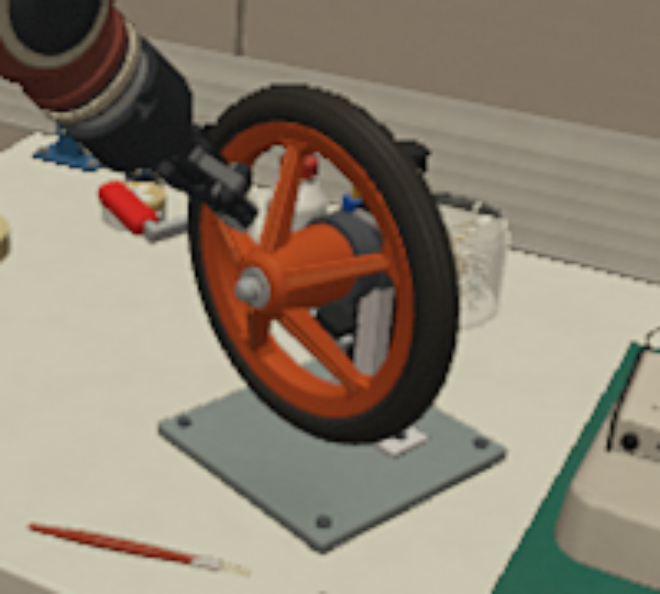

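```bash
python3 -m creep '[{"hand":0,"translation":[0.2,0.2,-0.2],"delta_rot":[0,0,0]},{"hand":0,"translation":[0,0,-1.5],"delta_rot":[0,0,0]},{"hand":0,"translation":[0,0,-2.5],"delta_rot":[0,0,0]},{"hand":0,"translation":[0,0,-3],"delta_rot":[0,0,0]},{"hand":0,"translation":[0,0,-1],"delta_rot":[0,0,0]},{"hand":0,"translation":[0,0,0],"delta_rot":[0,0,0]}]' 
python3 - <<'E'
from plan import *
go(tip(92,.056,.017,0.06))
for n in("wrist","side"):
    c=ctrl.calibration(n);p,d=ctrl.get_image(n); np.savez(f"{n}8.npz",p=p,d=d,**c)
    cv2.imwrite(f"pics/{n}8.png",p[:,:,::-1] if n=='wrist' else cv2.resize(p[130:310,230:430,::-1],None,fx=3.3,fy=3.3))
    v,u=blue(p,(230,100,560,300) if n=='wrist' else (300,160,375,280))
    print(len(u)); 
    if len(u):
        q=onX(c,u[:1]*0.+u.mean(),v[:1]*0.+v.mean(),A0)[0];y=q@Y-YC;z=q[2]-ZC;print(n,u.mean(),v.mean(),'r',np.hypot(y,z),'phi',np.degrees(np.arctan2(-y,z)))
E
```

```text
t: 6.68
tool_pos: [0.5012, -0.1078, 0.2335]
tool_rot: [2.726, -0.511, 1.137]
contact_force: [0.0, 0.1, -0.6]
opening: 0.0001
t 6.67 tip: dep 73.9 y 50.2 z 84.4 r 98.2 phi -30.8 F(XYZ) [-0.   0.1 -0.6] q2,3 [-0.84  2.38]
rot deg [ 0.1 -0.3  0.1] trans now cm [-2.14 10.61  4.13] goalaxes [-2.09 10.62  4.13]
237
wrist 399.0970464135021 169.0042194092827 r 0.06547556677112454 phi 24.97486809622633
15
side 335.6666666666667 191.53333333333333 r 0.06530976006463111 phi 27.921273702517897
```

View pics/wrist8.png

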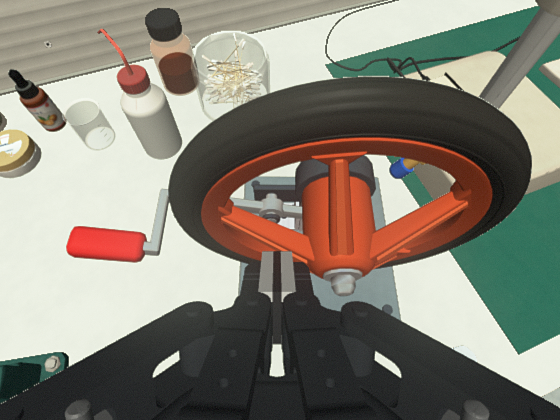

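View pics/side8.png

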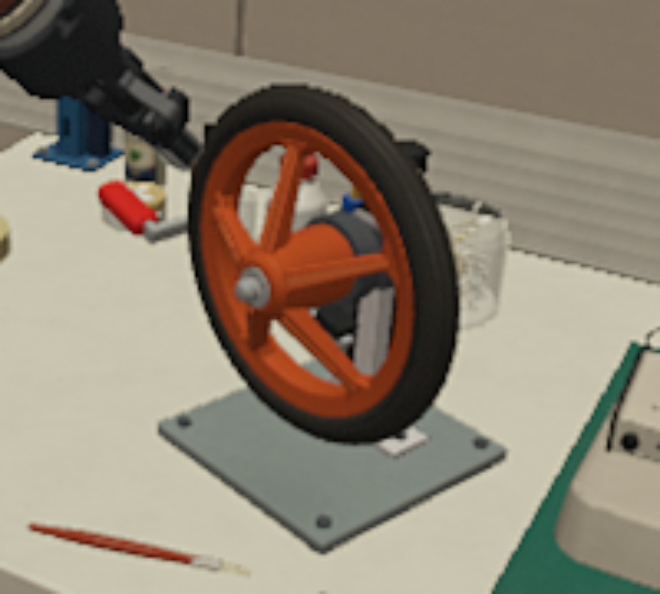

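```bash
python3 -c "
from plan import *
go(tip(107,.060,.017,0.06))"
```

```text
t 6.78 tip: dep 74.1 y 50.2 z 82.5 r 96.5 phi -31.3 F(XYZ) [-0.3 -0.4 -0.4] q2,3 [-0.84  2.38]
rot deg [ 0.1 -0.1  0.1] trans now cm [-3.07 10.74  5.12] goalaxes [-3.04 10.75  5.11]
```

```bash
python3 -m creep '[{"hand":0,"translation":[0,3.5,0],"delta_rot":[0,0,0]},{"hand":0,"translation":[0,3.6,0],"delta_rot":[0,0,0]},{"hand":0,"translation":[0,3.6,0],"delta_rot":[0,0,0]},{"hand":0,"translation":[-1,0,1.5],"delta_rot":[0,0,0]},{"hand":0,"translation":[-1,0,1.5],"delta_rot":[0,0,0]},{"hand":0,"translation":[-1,0,1],"delta_rot":[0,0,0]},{"hand":0,"translation":[0,0,0],"delta_rot":[0,0,0]}]' 
python3 - <<'E'
from plan import *
go(tip(107,.060,.017,0.0))
for n in("wrist","side"):
    c=ctrl.calibration(n);p,d=ctrl.get_image(n); np.savez(f"{n}9.npz",p=p,d=d,**c)
    cv2.imwrite(f"pics/{n}9.png",p[:,:,::-1] if n=='wrist' else cv2.resize(p[130:310,230:430,::-1],None,fx=3.3,fy=3.3))
E
```

```text
t: 7.65
tool_pos: [0.4682, -0.2095, 0.1804]
tool_rot: [2.731, -0.512, 1.13]
contact_force: [0.5, -1.1, -0.1]
opening: 0.0003
t 7.65 tip: dep 67.6 y -56.5 z 31.4 r 64.6 phi 60.9 F(XYZ) [ 0.9 -0.8 -0.1] q2,3 [-0.81  2.45]
rot deg [-0.   0.   0.1] trans now cm [0.13 0.09 7.04] goalaxes [0.12 0.09 7.04]
```

View pics/wrist9.png

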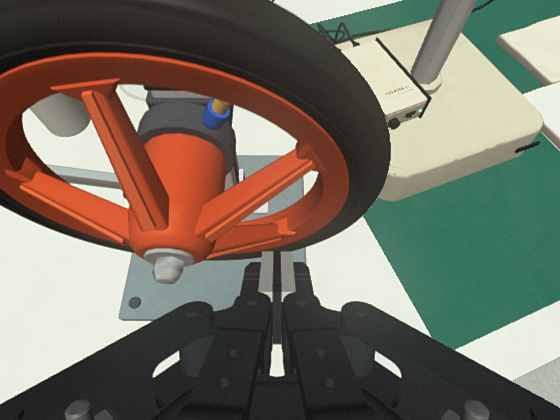

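View pics/side9.png

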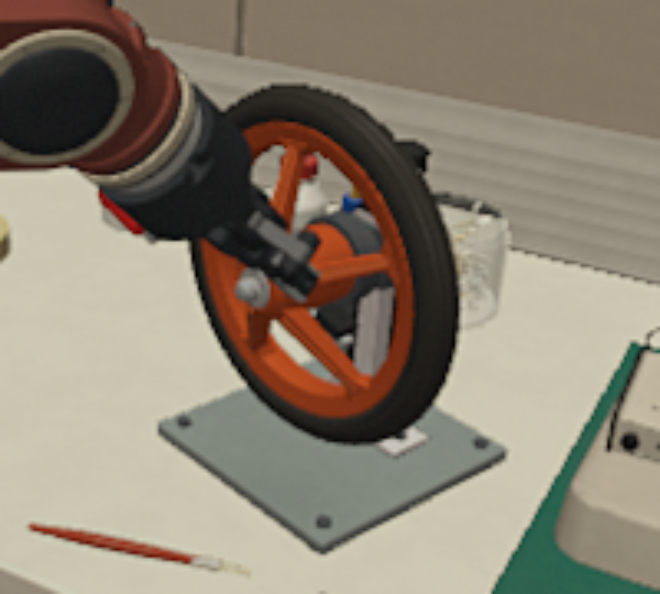

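```bash
python3 -m creep '[{"hand":0,"translation":[0,0,1.5],"delta_rot":[0,0,0]},{"hand":0,"translation":[0,0,2],"delta_rot":[0,0,0]},{"hand":0,"translation":[0,0,1.5],"delta_rot":[0,0,0]},{"hand":0,"translation":[0,0,1],"delta_rot":[0,0,0]},{"hand":0,"translation":[0,0,0],"delta_rot":[0,0,0]}]' 
python3 - <<'E'
from plan import *
go(tip(107,.060,.017,0.0))
for n in("wrist","side"):
    c=ctrl.calibration(n);p,d=ctrl.get_image(n); np.savez(f"{n}10.npz",p=p,d=d,**c)
    cv2.imwrite(f"pics/{n}10.png",p[:,:,::-1] if n=='wrist' else cv2.resize(p[130:310,230:430,::-1],None,fx=3.3,fy=3.3))
E
```

```text
t: 8.38
tool_pos: [0.5089, -0.2257, 0.1414]
tool_rot: [2.727, -0.51, 1.135]
contact_force: [0.2, -0.1, 0.7]
opening: -0.0004
t 8.38 tip: dep 23.9 y -56.7 z -7.7 r 57.2 phi 97.7 F(XYZ) [ 0.2 -0.   0.7] q2,3 [-0.57  2.39]
rot deg [ 0.  -0.2  0.1] trans now cm [-0.23  0.06  1.18] goalaxes [-0.22  0.06  1.18]
```

View pics/wrist10.png

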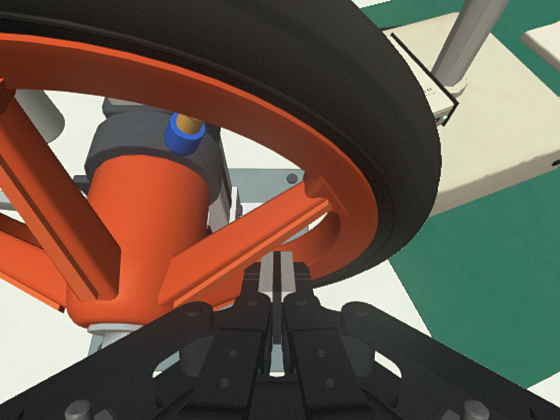

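View pics/side10.png

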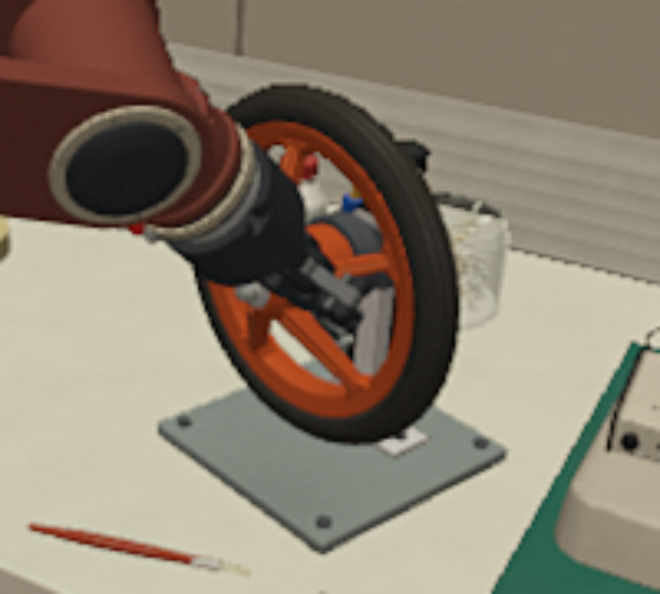

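```bash
cat > look.py <<'E'
import sys
from plan import *
k=sys.argv[1]
here()
for n in("wrist","side"):
    c=ctrl.calibration(n);p,d=ctrl.get_image(n); np.savez(f"{n}{k}.npz",p=p,d=d,**c)
    im=p[:,:,::-1] if n=='wrist' else cv2.resize(p[130:310,230:430,::-1],None,fx=3.3,fy=3.3)
    cv2.imwrite(f"pics/{n}{k}.png",im)
    v,u=blue(p,(100,0,480,300) if n=='wrist' else (300,160,375,280))
    if len(u)>5:
        l=np.median(np.c_[u,v],0);s=np.hypot(u-l[0],v-l[1])<40;u=u[s];v=v[s]
        q=onX(c,u[:1]*0.+u.mean(),v[:1]*0.+v.mean(),A0)[0];y=q@Y-YC;z=q[2]-ZC;print(n,len(u),u.mean(),v.mean(),'r',np.hypot(y,z),'phi',np.degrees(np.arctan2(-y,z)))
E
python3 -m creep '[{"hand":0,"translation":[-0.2,0,1.1],"delta_rot":[0,0,0]},{"hand":0,"translation":[0.5,0,-0.5],"delta_rot":[0,0,0]},{"hand":0,"translation":[0.5,0,-0.5],"delta_rot":[0,0,0]},{"hand":0,"translation":[0.5,0,-0.5],"delta_rot":[0,0,0]},{"hand":0,"translation":[0.4,-0.1,-0.4],"delta_rot":[0,0,0]},{"hand":0,"translation":[0,0,0],"delta_rot":[0,0,0]}]';python3 look.py 11
```

```text
t: 9.22
tool_pos: [0.5152, -0.2273, 0.1602]
tool_rot: [2.725, -0.51, 1.137]
contact_force: [-0.9, -0.4, 0.1]
opening: 0.0
t 9.22 tip: dep 17.5 y -55.9 z 11.1 r 57.0 phi 78.8 F(XYZ) [-0.7 -0.7  0.1] q2,3 [-0.58  2.36]
wrist 394 145.96954314720813 178.7258883248731 r 0.06422999778840117 phi 10.185787299471428
side 13 330.9230769230769 186.92307692307693 r 0.06500831335962541 phi 13.99383964314719
```

View pics/wrist11.png

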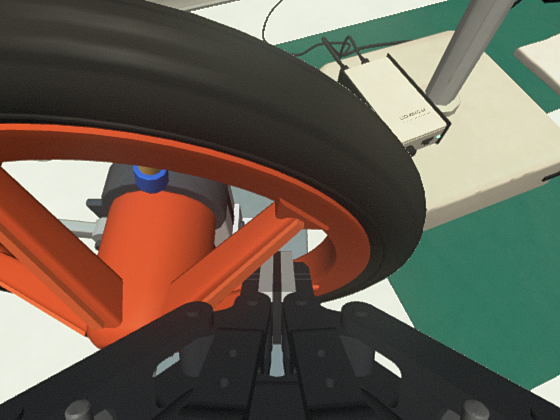

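View pics/side11.png

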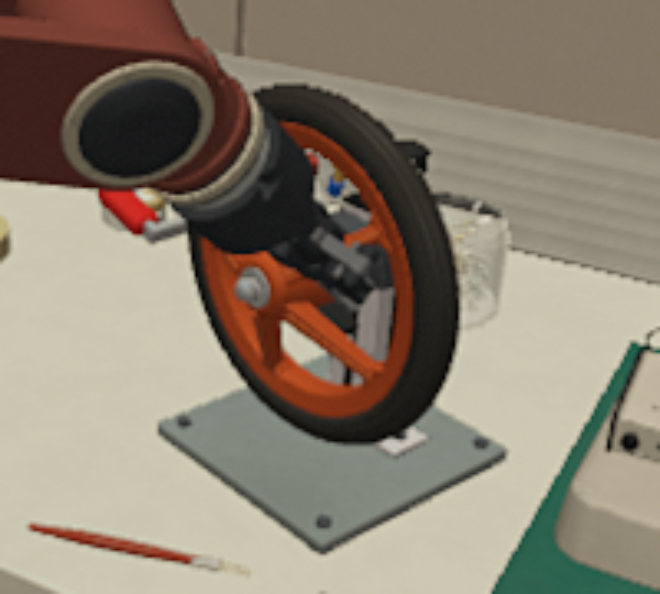

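```bash
python3 -m creep '[{"hand":0,"translation":[0.24,-0.05,-0.24],"delta_rot":[0,0,0]},{"hand":0,"translation":[0.22,-0.06,-0.22],"delta_rot":[0,0,0]},{"hand":0,"translation":[0,0,0],"delta_rot":[0,0,0]}]';python3 look.py 12
```

```text
t: 9.7
tool_pos: [0.5152, -0.2259, 0.1654]
tool_rot: [2.727, -0.51, 1.134]
contact_force: [-1.5, 0.7, -0.9]
opening: -0.0002
t 9.7 tip: dep 18.0 y -54.6 z 16.3 r 57.0 phi 73.4 F(XYZ) [-1.7  0.1 -0.9] q2,3 [-0.59  2.36]
wrist 345 140.93623188405797 184.8057971014493 r 0.06407500439809365 phi 5.9304746647871
side 13 329.46153846153845 185.84615384615384 r 0.06494991810102987 phi 9.904074579468235
```

View pics/wrist12.png

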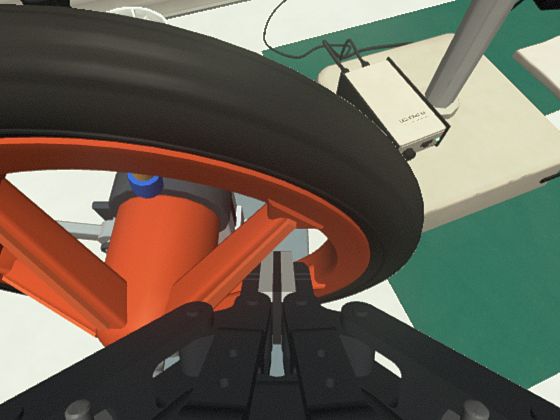

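```bash
python3 - <<'E'
from plan import *
for k,a,b in(('11',(330.9,186.9),(146,178.7)),('12',(329.5,185.8),(140.9,184.8)),('8',(335.67,191.5),(399.1,169))):
    A=np.zeros((3,3));bb=np.zeros(3)
    for n,uv in(('side'+k,a),('wrist'+k,b)):
        p,d,c=load(n+'.npz');r=ray(c,*np.array(uv));r/=np.linalg.norm(r);M=np.eye(3)-np.outer(r,r);A+=M;bb+=M@c['T'][:3,3]
        ui,vi=int(round(uv[0])),int(round(uv[1]));q=pts(c,ui,vi,d[vi,ui]);print(n,'depth pt',q@X,q@Y-YC,q[2]-ZC)
    q=np.linalg.solve(A,bb);y=q@Y-YC;z=q[2]-ZC;print(k,q@X,y,z,np.degrees(np.arctan2(-y,z)))
E
```

```text
side11 depth pt 0.5618391698975208 -0.01706326255150005 0.06366611397003827
wrist11 depth pt 0.5581381433900241 -0.014736891549514759 0.07071274289327481
11 0.5658413902695674 -0.01103936412356183 0.06060966416697022 10.322620942261509
side12 depth pt 0.5627447092533844 -0.013032984546042979 0.06434305466576809
wrist12 depth pt 0.5588538600270566 -0.009739328535429151 0.07043449334559151
12 0.5654557496362209 -0.006723068639906335 0.061810137969938866 6.207639559771871
side8 depth pt 0.5629037773662908 -0.031742259560890634 0.057073098043012555
wrist8 depth pt 0.5600941575190755 -0.025714326258993288 0.06365274764405404
8 0.5648603450461555 -0.02884016743430403 0.0566516680436098 26.979683131923288
```

```bash
python3 -m creep '[{"hand":0,"translation":[0.18,-0.08,-0.18],"delta_rot":[0,0,0]},{"hand":0,"translation":[0,0,0],"delta_rot":[0,0,0]},{"hand":0,"translation":[-0.2,0.2,0.2],"delta_rot":[0,0,0]},{"hand":0,"translation":[-0.2,0.1,0.2],"delta_rot":[0,0,0]},{"hand":0,"translation":[0,0,-2],"delta_rot":[0,0,0]},{"hand":0,"translation":[0,0,-2.5],"delta_rot":[0,0,0]},{"hand":0,"translation":[0,0,-2.5],"delta_rot":[0,0,0]},{"hand":0,"translation":[0,0,0],"delta_rot":[0,0,0]}]';python3 look.py 13; python3 -c "
from plan import *
go(tip(0,.085,.065,0.03))"
```

```text
t: 10.8
tool_pos: [0.4686, -0.2106, 0.2144]
tool_rot: [2.722, -0.51, 1.141]
contact_force: [0.3, -0.6, -0.7]
opening: 0.0003
t 10.8 tip: dep 67.0 y -57.3 z 65.2 r 86.8 phi 41.3 F(XYZ) [ 0.5 -0.5 -0.7] q2,3 [-0.84  2.42]
wrist 159 180.31446540880503 152.71069182389937 r 0.0663834530627369 phi 4.864913795817617
side 13 328.9230769230769 184.92307692307693 r 0.06616508504342634 phi 8.130862785376376
t 10.9 tip: dep 67.4 y -57.0 z 62.3 r 84.4 phi 42.4 F(XYZ) [-0.  -0.7  0.6] q2,3 [-0.84  2.42]
rot deg [ 0.1 -0.2  0.1] trans now cm [ 1.8  -5.69 -4.44] goalaxes [ 1.76 -5.7  -4.43]
```

View pics/wrist13.png

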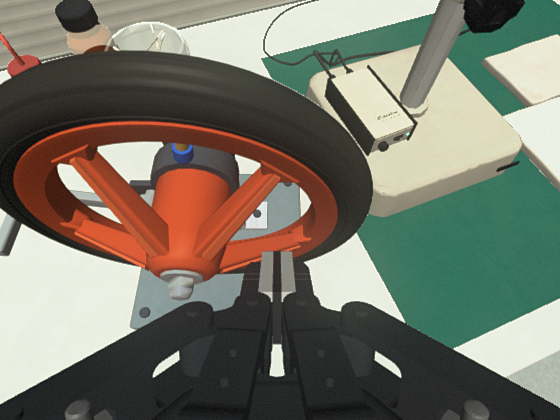

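Valve cap at (180,153) and slightly right of the hub axis line. I'll centre the camera in front of the wheel.

```bash
python3 -m creep '[{"hand":0,"translation":[0.6,-1.9,-1.5],"delta_rot":[0,0,0]},{"hand":0,"translation":[0.6,-1.9,-1.5],"delta_rot":[0,0,0]},{"hand":0,"translation":[0.6,-1.9,-1.4],"delta_rot":[0,0,0]},{"hand":0,"translation":[0,0,0],"delta_rot":[0,0,0]}]';python3 look.py 14
```

```text
t: 11.4
tool_pos: [0.4725, -0.149, 0.2555]
tool_rot: [2.728, -0.506, 1.136]
contact_force: [-0.0, -0.5, 1.4]
opening: 0.0001
t 11.4 tip: dep 85.7 y 1.5 z 106.4 r 106.4 phi -0.8 F(XYZ) [ 0.1 -0.5  1.4] q2,3 [-0.94  2.39]
wrist 121 286.97520661157023 167.900826446281 r 0.06519694140919315 phi 5.816495305649354
side 15 328.73333333333335 185.13333333333333 r 0.06543209020703658 phi 7.77390682845891
```

View pics/wrist14.png

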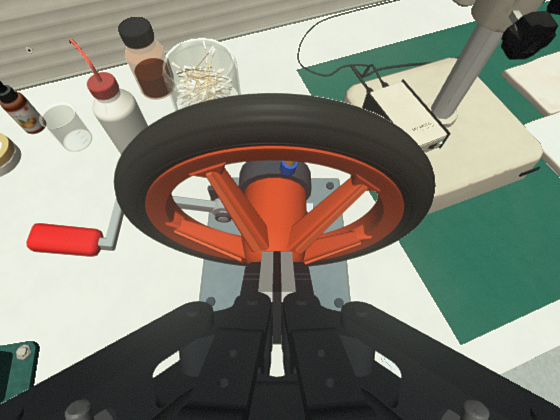

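```bash
cat > meas.py <<'E'
import sys
from plan import *
k=sys.argv[1]
p,d,c=load(f'wrist{k}.npz')
P=pts(c,*np.meshgrid(np.arange(560),np.arange(420)),d)
hsv=cv2.cvtColor(p,cv2.COLOR_RGB2HSV)
a=P@X;y=P@Y;z=P[...,2]
dark=(hsv[...,2]<85)&(d>0)&(a>A0-.02)&(a<A0+.02)&(z>.03)&(abs(y-YC)<.16)
dark=cv2.morphologyEx(dark.astype(np.uint8),cv2.MORPH_OPEN,np.ones((3,3)))
n,l,st,ce=cv2.connectedComponentsWithStats(dark);i=1+st[1:,4].argmax();t=l==i
# silhouette left/right per row, cast to mid plane
res=[]
for v in range(120,260,4):
    u=np.nonzero(t[v])[0]
    if len(u)>3: res.append((v,u.min(),u.max()))
res=np.array(res)
L=onX(c,res[:,1]-.5,res[:,0],A0);Rr=onX(c,res[:,2]+.5,res[:,0],A0)
Q=np.vstack([L,Rr]);yy=Q@Y;zz=Q[:,2]
k2=np.hypot(yy-YC,zz-ZC)>.115
f=least_squares(lambda s:np.hypot(yy[k2]-s[0],zz[k2]-s[1])-s[2],[YC,ZC,.126],loss='soft_l1',f_scale=.002)
print('circle Y,Z,r',f.x.round(4),k2.sum())
# orange front rim: points near r 87-100, dep ~14
org=(hsv[...,0]<14)&(hsv[...,1]>150)&(d>0)
# spokes: orange front pts by radius band
r=np.hypot(y-YC,z-ZC);ph=np.degrees(np.arctan2(-(y-YC),z-ZC))
for yc in(YC,f.x[0]):
    r=np.hypot(y-yc,z-ZC);ph=np.degrees(np.arctan2(-(y-yc),z-ZC))
    m=org&(r>.05)&(r<.08)&(a<A0-.063+.0+(r)*.55+.0+.005)&(a>A0-.063+r*.55-.006)
    h,e=np.histogram(ph[m],np.arange(-120,121,3));print('yc',yc);print([(int(e[i]),int(h[i])) for i in range(len(h)) if h[i]>3])
v,u=blue(p,(100,60,480,300));s=np.median(np.c_[u,v],0);g=np.hypot(u-s[0],v-s[1])<40
for aa in(A0,A0+.002):
    q=onX(c,np.array([u[g].mean()]),np.array([v[g].mean()]),aa)[0]
    for yc in(YC,f.x[0]): print('valve',aa,'Y',(q@Y).round(4),'phi',np.degrees(np.arctan2(-(q@Y-yc),q[2]-ZC)).round(2))
E
python3 meas.py 14; python3 meas.py 8
```

```text
circle Y,Z,r [0.0331 0.1554 0.1331] 70
yc 0.0315
[(-102, 8), (-99, 98), (-96, 95), (-93, 12), (-36, 19), (-33, 111), (-30, 257), (-27, 215), (-24, 12), (33, 6), (36, 122), (39, 236), (42, 87), (111, 36), (114, 49), (117, 4)]
yc 0.03307082145135967
[(-102, 9), (-99, 111), (-96, 59), (-36, 5), (-33, 52), (-30, 187), (-27, 286), (-24, 59), (36, 78), (39, 280), (42, 128), (45, 8), (108, 4), (111, 76), (114, 31), (117, 5)]
valve 0.563 Y 0.0249 phi 5.82
valve 0.563 Y 0.0249 phi 7.19
valve 0.565 Y 0.0248 phi 6.2
valve 0.565 Y 0.0248 phi 7.63
circle Y,Z,r [0.0309 0.1537 0.1338] 70
yc 0.0315
[(-84, 51), (-81, 170), (-78, 203), (-75, 34), (-18, 94), (-15, 279), (-12, 280), (-9, 242), (-6, 18), (54, 16), (57, 220), (60, 138), (63, 28)]
yc 0.030938002625445403
[(-84, 51), (-81, 181), (-78, 205), (-75, 46), (-21, 7), (-18, 132), (-15, 291), (-12, 272), (-9, 218), (54, 11), (57, 218), (60, 125), (63, 21)]
valve 0.563 Y 0.0039 phi 24.97
valve 0.563 Y 0.0039 phi 24.53
valve 0.565 Y 0.0026 phi 27.16
valve 0.565 Y 0.0026 phi 26.7
```

```bash
python3 -c "
from plan import *
go(tip(82,.057,.017,.06))"
```

```text
t 11.5 tip: dep 86.2 y 0.3 z 104.4 r 104.4 phi -0.2 F(XYZ) [ 0.4 -0.7 -0.4] q2,3 [-0.94  2.39]
rot deg [ 0.  -0.1  0.2] trans now cm [-1.96  5.67  5.72] goalaxes [-1.94  5.68  5.72]
```

```bash
python3 -m creep '[{"hand":0,"translation":[0,2,0],"delta_rot":[0,0,0.2]},{"hand":0,"translation":[-0.5,2,1],"delta_rot":[0,0,0]},{"hand":0,"translation":[-0.8,1.7,2.4],"delta_rot":[0,0,0]},{"hand":0,"translation":[-0.7,0,2.4],"delta_rot":[0,0,0]},{"hand":0,"translation":[0,0,1.5],"delta_rot":[0,0,0]},{"hand":0,"translation":[0,0,1.5],"delta_rot":[0,0,0]},{"hand":0,"translation":[0,0,0],"delta_rot":[0,0,0]}]';python3 look.py 15;python3 -c "
from plan import *
go(tip(82,.057,.017,.0))"
```

```text
t: 12.38
tool_pos: [0.4948, -0.2209, 0.1755]
tool_rot: [2.731, -0.519, 1.129]
contact_force: [0.0, 0.4, 0.3]
opening: 0.0
t 12.38 tip: dep 38.7 y -57.4 z 26.5 r 63.2 phi 65.2 F(XYZ) [-0.1  0.4  0.3] q2,3 [-0.68  2.39]
wrist 308 145.80844155844156 152.43506493506493 r 0.06608836989636921 phi 4.406338072238161
side 15 328.73333333333335 185.13333333333333 r 0.06543209020703658 phi 7.77390682845891
t 12.47 tip: dep 38.3 y -57.4 z 28.9 r 64.2 phi 63.3 F(XYZ) [ 0.3  0.1 -0.6] q2,3 [-0.68  2.39]
rot deg [ 0.1 -0.1 -0.1] trans now cm [ 0.01 -0.1   2.98] goalaxes [ 0.02 -0.1   2.99]
```

View pics/wrist15.png

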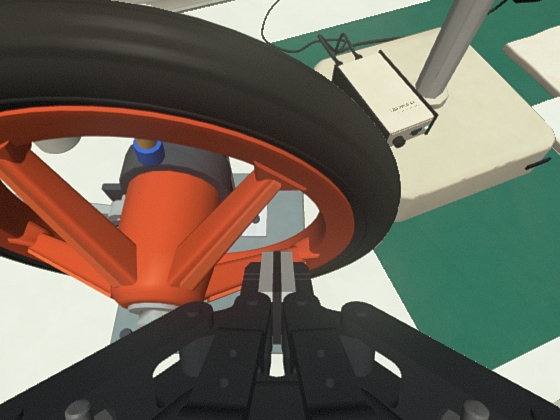

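```bash
python3 -m creep '[{"hand":0,"translation":[0,0,1.5],"delta_rot":[0,0,0]},{"hand":0,"translation":[0,0,1.5],"delta_rot":[0,0,0]},{"hand":0,"translation":[0,0,0],"delta_rot":[0,0,0]},{"hand":0,"translation":[0.3,-0.1,-0.3],"delta_rot":[0,0,0]},{"hand":0,"translation":[0.3,-0.1,-0.3],"delta_rot":[0,0,0]},{"hand":0,"translation":[0.25,-0.1,-0.25],"delta_rot":[0,0,0]},{"hand":0,"translation":[0,0,0],"delta_rot":[0,0,0]}]';python3 look.py 16
```

```text
t: 13.35
tool_pos: [0.5168, -0.2256, 0.1705]
tool_rot: [2.726, -0.515, 1.136]
contact_force: [-1.2, -0.7, -0.6]
opening: 0.0001
t 13.35 tip: dep 16.6 y -53.8 z 21.4 r 58.0 phi 68.3 F(XYZ) [-0.8 -1.1 -0.6] q2,3 [-0.59  2.35]
wrist 311 132.19935691318327 195.78456591639872 r 0.06350969176912956 phi 0.951183308149813
side 13 328.0769230769231 184.3846153846154 r 0.06617982240465298 phi 5.834089287305063
```

View pics/wrist16.png

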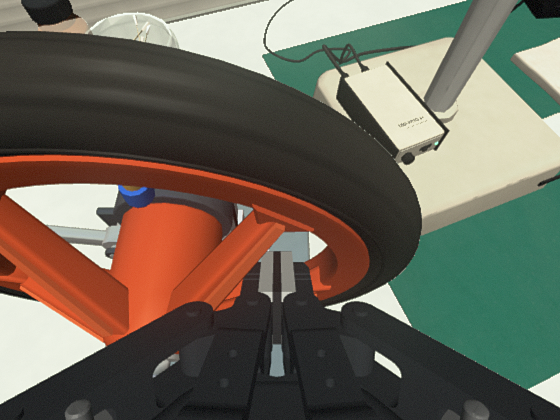

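```bash
python3 -m creep '[{"hand":0,"translation":[0.2,-0.12,-0.2],"delta_rot":[0,0,0]},{"hand":0,"translation":[0,0,0],"delta_rot":[0,0,0]}]';python3 look.py 17
```

```text
t: 13.7
tool_pos: [0.5171, -0.2244, 0.1726]
tool_rot: [2.728, -0.515, 1.135]
contact_force: [-1.7, -0.9, -1.4]
opening: 0.0003
t 13.7 tip: dep 16.7 y -52.5 z 23.6 r 57.6 phi 65.9 F(XYZ) [-1.3 -1.4 -1.4] q2,3 [-0.59  2.35]
wrist 310 132.15483870967742 198.58387096774194 r 0.06331011660677187 phi -0.9804631529487936
side 13 327.2307692307692 183.69230769230768 r 0.06664555074722955 phi 3.4827553832721914
```

```bash
python3 -m creep '[{"hand":0,"translation":[0.11,-0.06,-0.11],"delta_rot":[0,0,0]},{"hand":0,"translation":[0,0,0],"delta_rot":[0,0,0]},{"hand":0,"translation":[-0.2,0.2,0.2],"delta_rot":[0,0,0]},{"hand":0,"translation":[-0.2,0.1,0.2],"delta_rot":[0,0,0]},{"hand":0,"translation":[0,0,-2],"delta_rot":[0,0,0]},{"hand":0,"translation":[0,0,-2.5],"delta_rot":[0,0,0]},{"hand":0,"translation":[0,0,-2.5],"delta_rot":[0,0,0]},{"hand":0,"translation":[0,0,0],"delta_rot":[0,0,0]}]'
python3 -m creep '[{"hand":0,"translation":[0.6,-1.9,-1.5],"delta_rot":[0,0,0]},{"hand":0,"translation":[0.6,-1.9,-1.5],"delta_rot":[0,0,0]},{"hand":0,"translation":[0.6,-1.9,-1.4],"delta_rot":[0,0,0]},{"hand":0,"translation":[0,0,0],"delta_rot":[0,0,0]}]';python3 look.py 18; python3 meas.py 18
```

```text
t: 14.8
tool_pos: [0.4705, -0.2093, 0.2208]
tool_rot: [2.722, -0.515, 1.141]
contact_force: [-0.1, -1.1, -0.0]
opening: 0.0002
t: 15.3
tool_pos: [0.4745, -0.1479, 0.2625]
tool_rot: [2.727, -0.511, 1.138]
contact_force: [0.1, -0.5, -0.7]
opening: 0.0003
t 15.3 tip: dep 84.2 y 3.2 z 113.4 r 113.5 phi -1.6 F(XYZ) [ 0.3 -0.4 -0.7] q2,3 [-0.93  2.38]
wrist 100 280.36 175.46 r 0.06489066199510767 phi 0.4616825533148579
side 15 326.6666666666667 184.13333333333333 r 0.06498839362894385 phi 2.1835331724443368
circle Y,Z,r [0.0331 0.1571 0.1331] 70
yc 0.0315
[(-108, 5), (-105, 55), (-102, 103), (-99, 25), (-39, 47), (-36, 184), (-33, 259), (-30, 61), (30, 75), (33, 251), (36, 126), (105, 18), (108, 75), (111, 8)]
yc 0.03314710903642436
[(-108, 7), (-105, 67), (-102, 78), (-99, 6), (-39, 13), (-36, 129), (-33, 258), (-30, 122), (30, 48), (33, 240), (36, 179), (39, 33), (105, 56), (108, 63), (111, 7)]
valve 0.563 Y 0.031 phi 0.46
valve 0.563 Y 0.031 phi 1.92
valve 0.565 Y 0.0309 phi 0.53
valve 0.565 Y 0.0309 phi 2.05
```

View pics/wrist18.png

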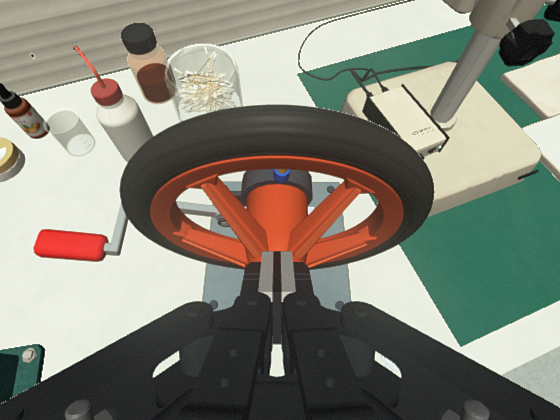

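```bash
python3 - <<'E'
from plan import *
S=[]
for k,box in(('8',(320,255,370,300)),('9',(135,240,205,290)),('13',(155,260,210,305)),('2',(190,255,240,300))):
    p,d,c=load(f'wrist{k}.npz');hsv=cv2.cvtColor(p,cv2.COLOR_RGB2HSV)
    x0,y0,x1,y1=box
    U,V=np.meshgrid(np.arange(560),np.arange(420));P=pts(c,U,V,d)
    m=(hsv[...,1]<60)&(d>0)&(abs(P[...,2]-.166)<.03)&(P@X<A0-.04)&(P@X>A0-.08)
    b=np.zeros_like(m);b[y0:y1,x0:x1]=1;m&=b
    v,u=np.nonzero(m);a=P[v,u]@X;y=P[v,u]@Y;z=P[v,u][:,2]
    print(k,m.sum(),'u range',u.min(),u.max(),'v',v.min(),v.max(),'X',np.percentile(a,[5,50,95]).round(4),'Y',np.percentile(y,[2,50,98]).round(4),'mid',((y.min()+y.max())/2).round(4),'Z',np.percentile(z,[2,50,98]).round(4))
    cam=c['T'][:3,3];print('  cam Y',(cam@Y).round(3),'X',(cam@X).round(3))
# tyre front/rim plane normal fit, view 18
p,d,c=load('wrist18.npz');hsv=cv2.cvtColor(p,cv2.COLOR_RGB2HSV)
P=pts(c,*np.meshgrid(np.arange(560),np.arange(420)),d);a=P@X;y=P@Y;z=P[...,2]
r=np.hypot(y-.033,z-ZC)
m=(d>0)&(hsv[...,0]<14)&(hsv[...,1]>150)&(r>.088)&(r<.098)&(a<A0-.008)&(a>A0-.022)
Q=P[m];cc,_,_,_=np.linalg.lstsq(np.c_[Q@Y,Q[:,2],np.ones(len(Q))],Q@X,rcond=None);print(m.sum(),cc)
E
```

```text
8 732 u range 321 369 v 269 295 X [0.4993 0.5083 0.5125] Y [0.0228 0.0355 0.0463] mid 0.0314 Z [0.1626 0.1728 0.1804]
  cam Y 0.081 X 0.443
9 1246 u range 135 204 v 248 283 X [0.4993 0.5093 0.513 ] Y [0.0213 0.0321 0.0456] mid 0.0352 Z [0.16   0.1729 0.1805]
  cam Y -0.026 X 0.45
13 868 u range 160 209 v 270 299 X [0.4994 0.5087 0.5127] Y [0.0217 0.0321 0.0453] mid 0.0346 Z [0.161  0.1727 0.1802]
  cam Y -0.026 X 0.449
2 577 u range 192 239 v 269 293 X [0.4992 0.509  0.5129] Y [0.0219 0.0329 0.0455] mid 0.0349 Z [0.1613 0.1728 0.1804]
  cam Y -0.012 X 0.439
2999 [0.00619156 0.00127814 0.55118036]
```

```bash
python3 -c "
from plan import *
go(tip(79,.057,.017,.03))"
```

```text
t 15.4 tip: dep 84.6 y 2.1 z 111.3 r 111.3 phi -1.1 F(XYZ) [ 0.6  0.4 -0.5] q2,3 [-0.93  2.38]
rot deg [ 0.  -0.1 -0. ] trans now cm [-2.33  5.8   8.88] goalaxes [-2.32  5.8   8.88]
```

```bash
python3 -m creep '[{"hand":0,"translation":[0,2,0],"delta_rot":[0,0,0]},{"hand":0,"translation":[-0.5,2,1],"delta_rot":[0,0,0]},{"hand":0,"translation":[-0.9,1.8,2.4],"delta_rot":[0,0,0]},{"hand":0,"translation":[-0.9,0,2.4],"delta_rot":[0,0,0]},{"hand":0,"translation":[0,0,1.5],"delta_rot":[0,0,0]},{"hand":0,"translation":[0,0,1.5],"delta_rot":[0,0,0]},{"hand":0,"translation":[0,0,0],"delta_rot":[0,0,0]}]';python3 -c "
from plan import *
go(tip(79,.057,.017,.0))"
```

```text
t: 16.27
tool_pos: [0.4944, -0.2199, 0.18]
tool_rot: [2.731, -0.519, 1.129]
contact_force: [-0.0, 0.0, -1.1]
opening: -0.0001
t 16.27 tip: dep 39.4 y -56.6 z 31.0 r 64.5 phi 61.3 F(XYZ) [-0.  -0.  -1.1] q2,3 [-0.69  2.39]
rot deg [ 0.1  0.1 -0.2] trans now cm [ 0.17 -0.07  3.01] goalaxes [ 0.17 -0.07  3.01]
```

```bash
python3 -m creep '[{"hand":0,"translation":[0,0,1.5],"delta_rot":[0,0,0]},{"hand":0,"translation":[0,0,1.6],"delta_rot":[0,0,0]},{"hand":0,"translation":[0,0,0],"delta_rot":[0,0,0]},{"hand":0,"translation":[0.3,-0.1,-0.3],"delta_rot":[0,0,0]},{"hand":0,"translation":[0.3,-0.15,-0.3],"delta_rot":[0,0,0]},{"hand":0,"translation":[0.3,-0.15,-0.3],"delta_rot":[0,0,0]},{"hand":0,"translation":[0,0,0],"delta_rot":[0,0,0]}]';python3 look.py 19
```

```text
t: 17.15
tool_pos: [0.5175, -0.224, 0.1753]
tool_rot: [2.726, -0.515, 1.137]
contact_force: [-1.7, 0.4, 0.1]
opening: -0.0002
t 17.15 tip: dep 16.5 y -52.0 z 26.2 r 58.3 phi 63.3 F(XYZ) [-1.8 -0.3  0.1] q2,3 [-0.59  2.35]
wrist 310 130.3741935483871 202.47096774193548 r 0.06325285121074904 phi -3.0091770430905713
side 7 326.85714285714283 182.85714285714286 r 0.06807531948192802 phi 2.3022450338254603
```

```bash
python3 -m creep '[{"hand":0,"translation":[0.11,-0.08,-0.11],"delta_rot":[0,0,0]},{"hand":0,"translation":[0,0,0],"delta_rot":[0,0,0]},{"hand":0,"translation":[-0.2,0.2,0.2],"delta_rot":[0,0,0]},{"hand":0,"translation":[-0.2,0.1,0.2],"delta_rot":[0,0,0]},{"hand":0,"translation":[0,0,-2],"delta_rot":[0,0,0]},{"hand":0,"translation":[0,0,-2.5],"delta_rot":[0,0,0]},{"hand":0,"translation":[0,0,-2.5],"delta_rot":[0,0,0]},{"hand":0,"translation":[0,0,0],"delta_rot":[0,0,0]}]'
python3 -m creep '[{"hand":0,"translation":[0.6,-1.9,-1.5],"delta_rot":[0,0,0]},{"hand":0,"translation":[0.6,-1.9,-1.5],"delta_rot":[0,0,0]},{"hand":0,"translation":[0.6,-1.9,-1.4],"delta_rot":[0,0,0]},{"hand":0,"translation":[0,0,0],"delta_rot":[0,0,0]}]';sed -i 's/YC,ZC=.563,.0315/YC,ZC=.563,.0333/' plan.py; python3 look.py 20; python3 meas.py 20
```

```text
t: 18.25
tool_pos: [0.4706, -0.2085, 0.222]
tool_rot: [2.722, -0.515, 1.141]
contact_force: [0.1, 0.3, 0.3]
opening: 0.0003
t: 18.75
tool_pos: [0.4748, -0.1471, 0.2639]
tool_rot: [2.728, -0.511, 1.138]
contact_force: [-0.6, 0.1, 0.5]
opening: -0.0003
t 18.75 tip: dep 84.3 y 2.2 z 114.8 r 114.8 phi -1.1 F(XYZ) [-0.6 -0.1  0.5] q2,3 [-0.93  2.37]
wrist 95 279.29473684210524 176.44210526315788 r 0.06487559683687444 phi 0.694730769907944
side 13 326.38461538461536 183.6153846153846 r 0.06590252488243213 phi 2.87812694152157
circle Y,Z,r [0.0331 0.1576 0.1329] 70
yc 0.0333
[(-108, 16), (-105, 100), (-102, 30), (-39, 49), (-36, 177), (-33, 239), (-30, 36), (27, 8), (30, 132), (33, 247), (36, 124), (102, 23), (105, 102), (108, 14)]
yc 0.03314125467772624
[(-108, 15), (-105, 100), (-102, 32), (-42, 4), (-39, 53), (-36, 182), (-33, 239), (-30, 32), (27, 11), (30, 138), (33, 246), (36, 114), (102, 16), (105, 105), (108, 15)]
valve 0.563 Y 0.0325 phi 0.69
valve 0.563 Y 0.0325 phi 0.55
valve 0.565 Y 0.0325 phi 0.76
valve 0.565 Y 0.0325 phi 0.61
```

View pics/wrist20.png

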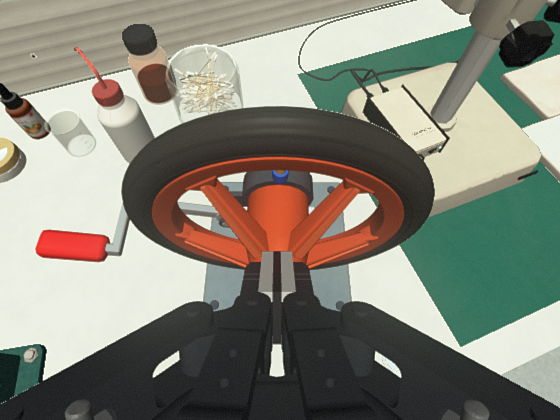

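View pics/side20.png

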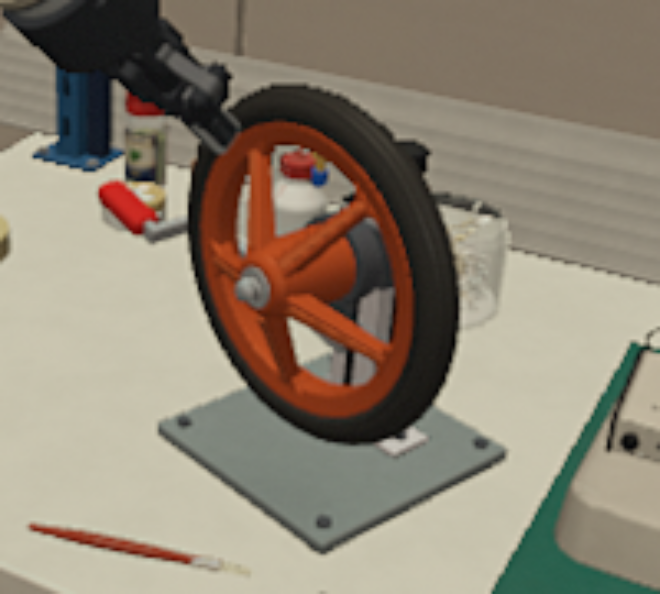

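```bash
cat > red.py <<'E'
import sys
from plan import *
k=sys.argv[1]
for n in('wrist','side'):
    p,d,c=load(f'{n}{k}.npz');hsv=cv2.cvtColor(p,cv2.COLOR_RGB2HSV)
    m=cv2.inRange(hsv,(168,180,90),(180,255,255))|cv2.inRange(hsv,(0,180,90),(5,255,255))
    P=pts(c,*np.meshgrid(np.arange(560),np.arange(420)),d)
    m=(m>0)&(d>0)&(np.linalg.norm(P-(X*.541+Y*.211+Z*.145),axis=-1)<.08)
    Q=P[m];print(n,len(Q),'dep',np.percentile(A0-Q@X,[3,50,97]).round(4),'y',np.percentile(Q@Y-YC,[3,50,97]).round(4),'z',np.percentile(Q[:,2],[3,50,97]).round(4))
    s=abs(Q@Y-YC-.178)<.008;s&=True
    if s.sum(): print('   near grip top z',np.percentile(Q[s][:,2],[50,95]).round(4),s.sum())
E
python3 red.py 20; python3 -c "
from plan import *
x=X*(A0-.022)+Y*(YC+.183)+Z*(.164)
g=goalR(30).as_matrix()[:,2]
go(x+g*.024+Z*.05,30)"
```

```text
wrist 1714 dep [0.0123 0.0238 0.0325] y [0.1543 0.1778 0.2006] z [0.1499 0.1581 0.1646]
   near grip top z [0.1586 0.1612] 554
side 140 dep [0.014  0.0272 0.0305] y [0.1528 0.1738 0.199 ] z [0.1404 0.1536 0.1619]
   near grip top z [0.1556 0.1592] 41
t 18.85 tip: dep 84.7 y 1.1 z 112.7 r 112.7 phi -0.5 F(XYZ) [-0.6  0.2  0.4] q2,3 [-0.93  2.38]
rot deg [  0.  -15.1  -0. ] trans now cm [ -0.8  -18.2    8.91] goalaxes [  1.57 -18.19   8.82]
```

```bash
python3 -m creep '[{"hand":0,"translation":[0,-4,0],"delta_rot":[0,0,0]},{"hand":0,"translation":[0,-5,0],"delta_rot":[0,0,0]},{"hand":0,"translation":[0,-5,0],"delta_rot":[0,0,0]},{"hand":0,"translation":[0,-4.2,0],"delta_rot":[0,-3,0]},{"hand":0,"translation":[0,0,0],"delta_rot":[0,-6,0]},{"hand":0,"translation":[0,0,0],"delta_rot":[0,-6,0]},{"hand":0,"translation":[0,0,0],"delta_rot":[0,0,0]}]'
python3 -c "
from plan import *
x=X*(A0-.022)+Y*(YC+.183)+Z*(.164)
g=goalR(30).as_matrix()[:,2]
go(x+g*.024+Z*.03,30)"
```

```text
t: 19.73
tool_pos: [0.5414, 0.0202, 0.2628]
tool_rot: [2.891, -0.549, 0.779]
contact_force: [0.4, -0.3, 0.1]
opening: 0.0001
t 19.73 tip: dep 78.0 y 182.3 z 117.5 r 216.9 phi -57.2 F(XYZ) [ 0.5 -0.1  0.1] q2,3 [-0.51  2.07]
rot deg [ 0.1 -0.2 -0.2] trans now cm [ 0.33 -0.09 10.55] goalaxes [ 0.37 -0.07 10.55]
```

```bash
python3 -m creep '[{"hand":0,"translation":[0.3,0,3],"delta_rot":[0,0,0]},{"hand":0,"translation":[0,0,4],"delta_rot":[0,0,0]},{"hand":0,"translation":[0,0,3.5],"delta_rot":[0,0,0]},{"hand":0,"translation":[0,0,0],"delta_rot":[0,0,0]}]'
python3 look.py 21
```

```text
t: 20.23
tool_pos: [0.5891, 0.0003, 0.1683]
tool_rot: [2.893, -0.548, 0.768]
contact_force: [0.2, -0.5, 0.1]
opening: -0.0
t 20.23 tip: dep 26.2 y 181.2 z 23.2 r 182.7 phi -82.7 F(XYZ) [ 0.4 -0.4  0.1] q2,3 [-0.31  2.08]
side 13 326.38461538461536 183.6153846153846 r 0.06590252488243213 phi 2.87812694152157
```

View pics/wrist21.png

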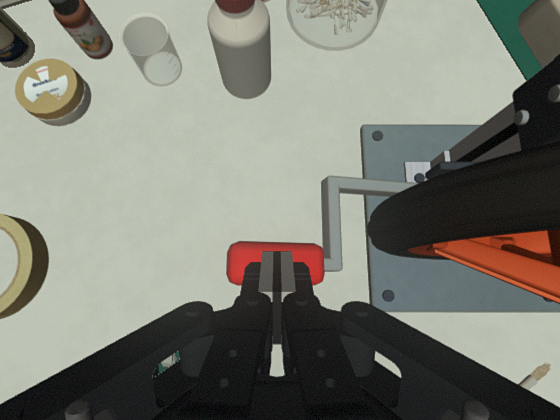

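View pics/side21.png

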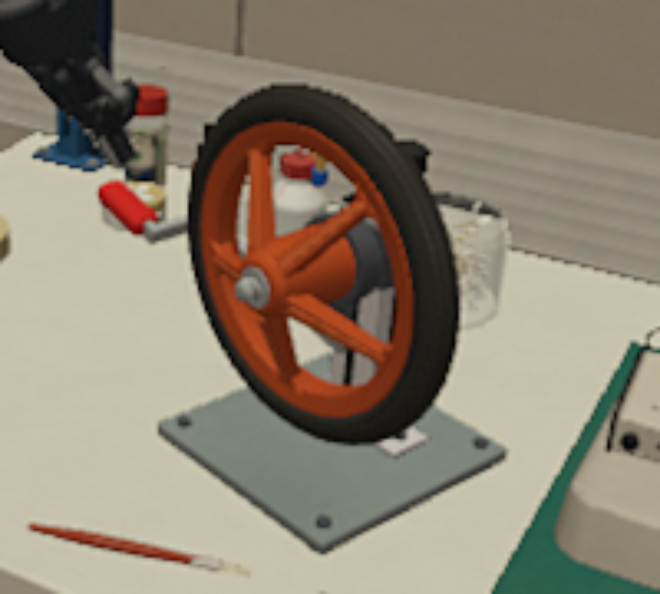

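```bash
python3 -m creep '[{"hand":0,"translation":[0.78,0,0.45],"delta_rot":[0,0,0]},{"hand":0,"translation":[-0.75,0,1.3],"delta_rot":[0,0,0]},{"hand":0,"translation":[-0.5,0,0.87],"delta_rot":[0,0,0]},{"hand":0,"translation":[-0.5,0,0.87],"delta_rot":[0,0,0]},{"hand":0,"translation":[-0.5,0,0.87],"delta_rot":[0,0,0]},{"hand":0,"translation":[0,0,0],"delta_rot":[0,0,0]}]'
python3 look.py 22
```

```text
t: 21.08
tool_pos: [0.5999, -0.0022, 0.1276]
tool_rot: [2.892, -0.546, 0.777]
contact_force: [0.8, 0.6, -0.4]
opening: 0.0001
t 21.07 tip: dep 15.4 y 182.7 z -17.6 r 183.5 phi -95.5 F(XYZ) [ 0.5  0.8 -0.4] q2,3 [-0.24  2.1 ]
side 13 326.38461538461536 183.6153846153846 r 0.06590252488243213 phi 2.87812694152157
```

View pics/wrist22.png

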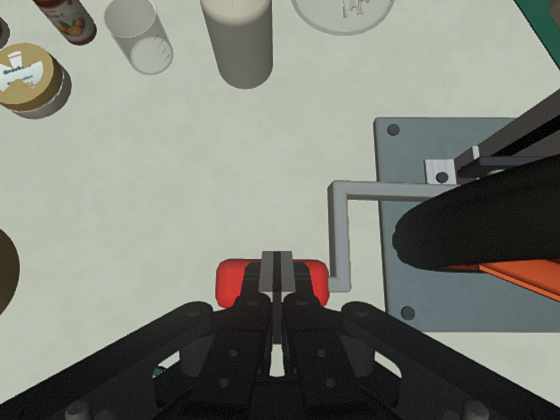

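View pics/side22.png

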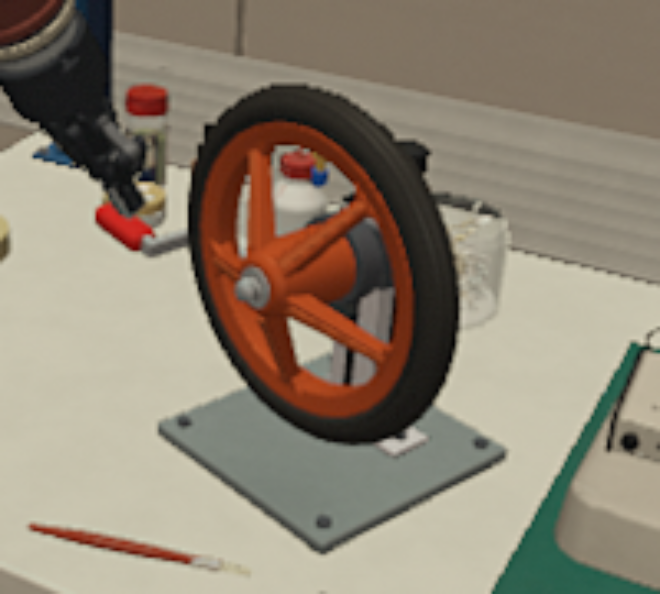

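```bash
python3 red.py 22; python3 -m creep '[{"hand":0,"translation":[-0.5,0,0.87],"delta_rot":[0,0,0]},{"hand":0,"translation":[-0.5,0,0.87],"delta_rot":[0,0,0]},{"hand":0,"translation":[0,0,0],"delta_rot":[0,0,0]}]'
python3 look.py 23;  python3 red.py 23
```

```text
wrist 1304 dep [0.0136 0.0215 0.0301] y [0.1579 0.2005 0.2088] z [0.1373 0.143  0.145 ]
side 116 dep [0.0148 0.0274 0.0306] y [0.156  0.1754 0.203 ] z [0.1251 0.1365 0.1422]
   near grip top z [0.1372 0.14  ] 32
t: 21.55
tool_pos: [0.6019, -0.0019, 0.1108]
tool_rot: [2.891, -0.546, 0.785]
contact_force: [-5.4, 2.9, 10.5]
opening: 0.0
t 21.55 tip: dep 13.7 y 183.7 z -34.5 r 186.9 phi -100.6 F(XYZ) [-6.1  0.8 10.5] q2,3 [-0.21  2.11]
side 15 326.46666666666664 183.86666666666667 r 0.06543623124570806 phi 3.166693235156204
wrist 1318 dep [0.0132 0.0206 0.0291] y [0.159  0.2017 0.2106] z [0.1236 0.1258 0.1274]
side 105 dep [0.0157 0.0277 0.0308] y [0.1575 0.1779 0.2037] z [0.1097 0.1211 0.1253]
   near grip top z [0.1218 0.1248] 30
```

View pics/side23.png

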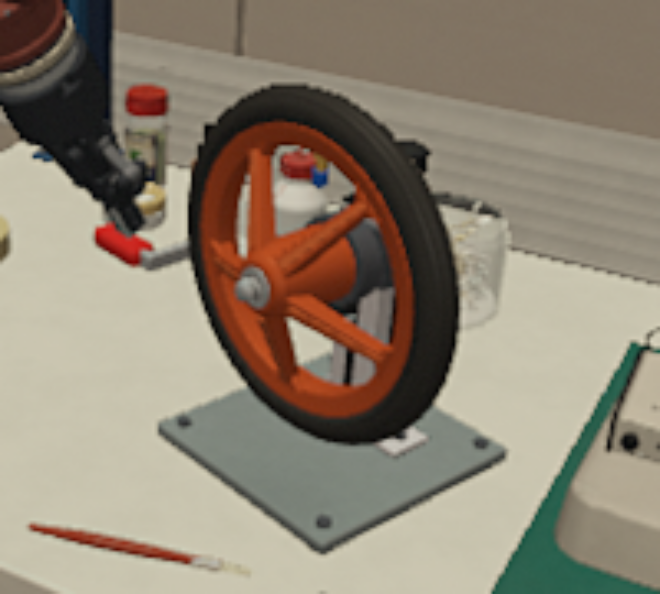

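```bash
python3 -m creep '[{"hand":0,"translation":[-0.15,0,0.26],"delta_rot":[0,0,0]},{"hand":0,"translation":[0,0,0],"delta_rot":[0,0,0]},{"hand":0,"translation":[0,0,0],"delta_rot":[0,0,0]}]'
python3 look.py 24;  python3 red.py 24
```

```text
t: 22.02
tool_pos: [0.6023, -0.0019, 0.1097]
tool_rot: [2.891, -0.547, 0.787]
contact_force: [-12.5, 5.3, 19.3]
opening: -0.0001
t 22.02 tip: dep 13.4 y 183.8 z -35.6 r 187.2 phi -101.0 F(XYZ) [-13.6   0.4  19.3] q2,3 [-0.21  2.11]
side 15 326.46666666666664 183.86666666666667 r 0.06543623124570806 phi 3.166693235156204
wrist 1301 dep [0.0131 0.0205 0.0289] y [0.1591 0.2017 0.2108] z [0.1228 0.125  0.1264]
side 102 dep [0.0163 0.0281 0.0308] y [0.1566 0.1769 0.2046] z [0.109  0.1201 0.1248]
   near grip top z [0.1196 0.125 ] 25
```

```bash
python3 -m creep '[{"hand":0,"translation":[0.25,0,-0.44],"delta_rot":[0,0,0]},{"hand":0,"translation":[0.5,0,-0.87],"delta_rot":[0,0,0]},{"hand":0,"translation":[1,0,-1.73],"delta_rot":[0,0,0]},{"hand":0,"translation":[1,0,-2.5],"delta_rot":[0,0,0]},{"hand":0,"translation":[0,0,-4.5],"delta_rot":[0,0,0]},{"hand":0,"translation":[0,0,-4.5],"delta_rot":[0,0,0]},{"hand":0,"translation":[0,0,0],"delta_rot":[0,0,0]}]'
python3 look.py 25;  python3 red.py 25
```

```text
t: 23.0
tool_pos: [0.5555, 0.016, 0.2499]
tool_rot: [2.89, -0.546, 0.791]
contact_force: [0.4, -0.4, 0.4]
opening: 0.0002
t 23.0 tip: dep 63.5 y 183.5 z 104.6 r 211.2 phi -60.3 F(XYZ) [ 0.5 -0.2  0.4] q2,3 [-0.47  2.07]
side 14 326.5 183.71428571428572 r 0.06581838491560653 phi 3.202929958740478
wrist 304 dep [0.0152 0.0231 0.0312] y [0.1617 0.176  0.1975] z [0.1243 0.127  0.1285]
   near grip top z [0.1271 0.1283] 147
side 113 dep [0.0153 0.0272 0.0309] y [0.1572 0.1786 0.2039] z [0.111  0.1227 0.1268]
   near grip top z [0.1243 0.1263] 33
```

View pics/side25.png

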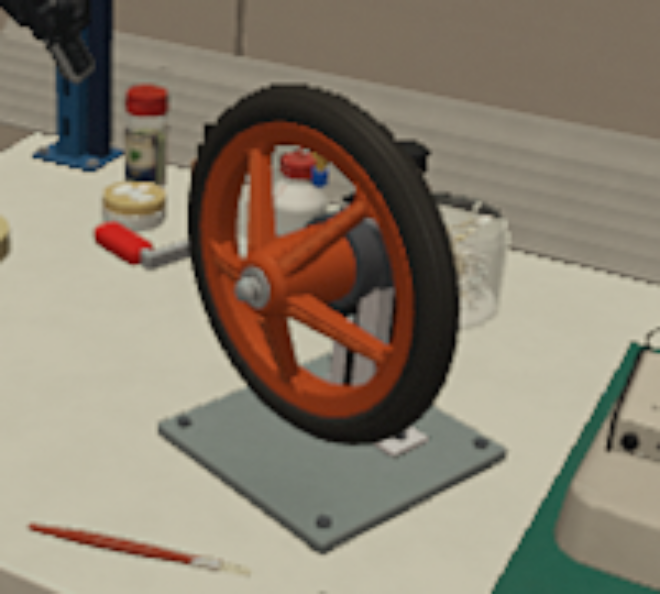

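View pics/wrist25.png

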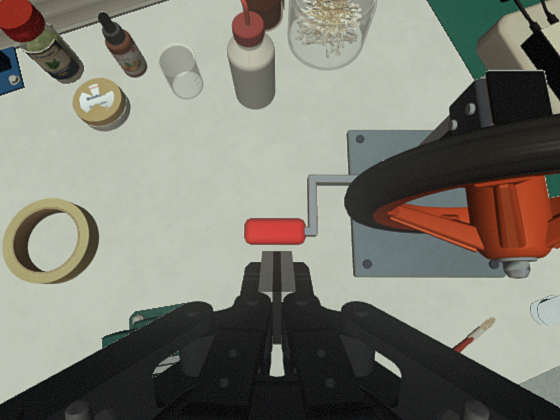

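```bash
python3 - <<'E'
from plan import *
for k in('20','22','23','24','25'):
    p,d,c=load(f'side{k}.npz');hsv=cv2.cvtColor(p,cv2.COLOR_RGB2HSV)
    m=(cv2.inRange(hsv,(168,180,90),(180,255,255))|cv2.inRange(hsv,(0,180,90),(5,255,255)))[170:225,250:285]
    # subpixel-ish: lowest red row per column
    print(k,m.astype(bool).sum(),[ (250+j,170+int(np.nonzero(m[:,j])[0].max())) for j in range(35) if m[:,j].any()][::2])
    g=p[170:225,250:285].astype(float);red=g[...,0]-g[...,1]
    # lower edge subpixel at columns 262-272
    es=[]
    for j in range(10,24):
        col=red[:,j];i=np.nonzero(col>80)[0]
        if len(i) and i.max()+1<55:
            a=i.max();es.append(170+a+(col[a]-80)/(col[a]-col[a+1]))
    print(np.round(es,2))
E
```

```text
20 140 [(260, 189), (262, 192), (264, 194), (266, 196), (268, 198), (270, 200), (272, 200), (274, 195), (276, 196)]
[189.67 191.3  192.29 193.02 194.07 195.12 196.11 197.1  198.1  199.13
 200.04 200.26 200.15 197.27]
22 116 [(259, 196), (261, 198), (263, 200), (265, 201), (267, 203), (269, 204), (271, 205), (273, 200), (275, 200)]
[197.51 198.45 199.28 199.97 200.92 201.46 202.31 203.19 203.94 204.52
 205.19 205.17 203.23 200.98]
23 105 [(259, 203), (261, 204), (263, 206), (265, 207), (267, 208), (269, 209), (271, 209), (273, 204), (275, 205)]
[203.92 204.43 205.18 205.81 206.29 206.89 207.43 208.23 208.89 209.39
 209.82 209.47 205.76 205.07]
24 103 [(259, 203), (261, 205), (263, 206), (265, 207), (267, 208), (269, 209), (271, 210), (273, 205), (275, 205)]
[204.25 204.84 205.32 205.97 206.45 207.27 207.83 208.32 209.   209.54
 210.19 210.17 205.88 205.4 ]
25 114 [(259, 202), (261, 204), (263, 205), (265, 206), (267, 208), (269, 209), (271, 209), (273, 204), (275, 204)]
[203.27 204.12 204.71 205.26 205.82 206.4  207.21 207.8  208.28 209.15
 209.31 209.18 205.79 204.72]
```

```bash
python3 -m creep '[{"hand":0,"translation":[0,0,0],"delta_rot":[0,-7,0]},{"hand":0,"translation":[0,0,0],"delta_rot":[0,-7,0]},{"hand":0,"translation":[0,0,0],"delta_rot":[0,-6,0]},{"hand":0,"translation":[0,0,0],"delta_rot":[0,0,0]}]'
python3 -c "
from plan import *
x=X*(A0-.021)+Y*(YC+.184)+Z*(.126)
g=goalR(10).as_matrix()[:,2]
go(x+g*.024+Z*.03,10)"
```

```text
t: 23.6
tool_pos: [0.555, 0.0148, 0.2428]
tool_rot: [3.042, -0.578, 0.265]
contact_force: [-1.0, 0.2, -0.3]
opening: -0.0002
t 23.6 tip: dep 55.5 y 182.2 z 100.4 r 208.1 phi -61.1 F(XYZ) [-0.9 -0.2 -0.3] q2,3 [-0.25  1.85]
rot deg [ 0.1  0.  -0.2] trans now cm [ 1.48 -0.21 11.47] goalaxes [ 1.48 -0.18 11.47]
```

```bash
python3 -m creep '[{"hand":0,"translation":[1.5,-0.2,3],"delta_rot":[0,0,0]},{"hand":0,"translation":[0,0,4.5],"delta_rot":[0,0,0]},{"hand":0,"translation":[0,0,4],"delta_rot":[0,0,0]},{"hand":0,"translation":[-0.2,0,1],"delta_rot":[0,0,0]},{"hand":0,"translation":[-0.2,0,1],"delta_rot":[0,0,0]},{"hand":0,"translation":[0,0,0],"delta_rot":[0,0,0]}]'
python3 look.py 26
```

```text
t: 24.35
tool_pos: [0.5877, 0.0051, 0.115]
tool_rot: [3.043, -0.575, 0.273]
contact_force: [-0.0, -0.6, 0.3]
opening: 0.0
t 24.35 tip: dep 21.6 y 185.1 z -27.4 r 187.1 phi -98.4 F(XYZ) [ 0.2 -0.6  0.3] q2,3 [-0.07  1.91]
side 14 326.5 183.71428571428572 r 0.06581838491560653 phi 3.202929958740478
```

View pics/wrist26.png

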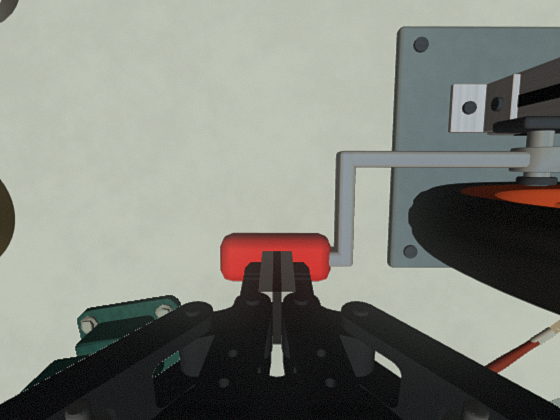

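View pics/side26.png

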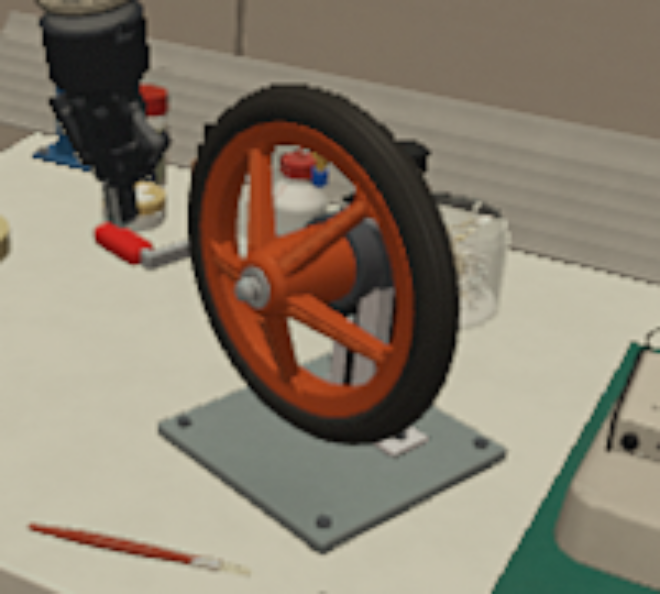

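```bash
python3 -m creep '[{"hand":0,"translation":[-0.1,0,0.6],"delta_rot":[0,0,0]},{"hand":0,"translation":[0,0,0],"delta_rot":[0,0,0]}]';python3 -m creep '[{"hand":0,"translation":[-0.1,0,0.4],"delta_rot":[0,0,0]},{"hand":0,"translation":[0,0,0],"delta_rot":[0,0,0]}]';python3 -m creep '[{"hand":0,"translation":[-0.1,0,0.4],"delta_rot":[0,0,0]},{"hand":0,"translation":[0,0,0],"delta_rot":[0,0,0]}]'
python3 -c "
from plan import *
here()"
```

```text
t: 24.7
tool_pos: [0.5877, 0.0049, 0.1083]
tool_rot: [3.043, -0.575, 0.271]
contact_force: [-0.4, 0.1, -1.6]
opening: -0.0002
t: 24.95
tool_pos: [0.5883, 0.0049, 0.1063]
tool_rot: [3.042, -0.575, 0.274]
contact_force: [-3.2, -0.1, 7.4]
opening: 0.0001
t: 25.2
tool_pos: [0.5886, 0.005, 0.1047]
tool_rot: [3.042, -0.575, 0.276]
contact_force: [-11.2, 1.9, 18.6]
opening: -0.0001
t 25.2 tip: dep 20.8 y 185.3 z -37.6 r 189.1 phi -101.5 F(XYZ) [-11.1  -2.3  18.6] q2,3 [-0.06  1.91]
```

```bash
python3 -m creep '[{"hand":0,"translation":[-0.05,0,0.3],"delta_rot":[0,0,0]},{"hand":0,"translation":[0,0,0],"delta_rot":[0,0,0]},{"hand":0,"translation":[0,0,0],"delta_rot":[0,0,0]}]';python3 look.py 27
python3 -m creep '[{"hand":0,"translation":[0.05,0,-0.3],"delta_rot":[0,0,0]},{"hand":0,"translation":[0.05,0,-0.3],"delta_rot":[0,0,0]},{"hand":0,"translation":[0.05,0,-0.4],"delta_rot":[0,0,0]},{"hand":0,"translation":[0.1,0,-1],"delta_rot":[0,0,0]},{"hand":0,"translation":[0.4,0,-2],"delta_rot":[0,0,0]},{"hand":0,"translation":[0,0,-4],"delta_rot":[0,0,0]},{"hand":0,"translation":[-1.5,0,-5],"delta_rot":[0,0,0]},{"hand":0,"translation":[0,0,0],"delta_rot":[0,0,0]}]'
python3 look.py 28;python3 red.py 28
python3 - <<'E'
from plan import *
for k in('20','24','25','27','28'):
    p,d,c=load(f'side{k}.npz')
    g=p[170:225,250:285].astype(float);red=g[...,0]-g[...,1];es=[]
    for j in range(10,24):
        col=red[:,j];i=np.nonzero(col>80)[0]
        if len(i) and i.max()+1<55:
            a=i.max();es.append(170+a+(col[a]-80)/(col[a]-col[a+1]))
    print(k,np.round(es,2))
E
```

```text
t: 25.58
tool_pos: [0.5889, 0.005, 0.1036]
tool_rot: [3.042, -0.575, 0.276]
contact_force: [-16.4, 1.5, 28.9]
opening: -0.0002
t 25.57 tip: dep 20.6 y 185.4 z -38.8 r 189.4 phi -101.8 F(XYZ) [-15.8  -4.6  28.9] q2,3 [-0.05  1.91]
side 14 326.35714285714283 184.0 r 0.06500547446284007 phi 2.927416434187052
t: 26.68
tool_pos: [0.5604, 0.0168, 0.2309]
tool_rot: [3.043, -0.575, 0.289]
contact_force: [-0.2, -0.5, 0.6]
opening: 0.0002
t 26.68 tip: dep 51.5 y 186.0 z 88.5 r 205.9 phi -64.5 F(XYZ) [-0.1 -0.5  0.6] q2,3 [-0.24  1.86]
side 14 326.5 183.71428571428572 r 0.06581838491560653 phi 3.202929958740478
wrist 10 dep [0.0162 0.0304 0.0313] y [0.1609 0.1705 0.1806] z [0.1247 0.1262 0.1281]
   near grip top z [0.1271 0.1282] 5
side 112 dep [0.0147 0.0276 0.031 ] y [0.1571 0.1784 0.2032] z [0.1131 0.1233 0.1265]
   near grip top z [0.1235 0.1263] 35
20 [189.67 191.3  192.29 193.02 194.07 195.12 196.11 197.1  198.1  199.13
 200.04 200.26 200.15 197.27]
24 [204.25 204.84 205.32 205.97 206.45 207.27 207.83 208.32 209.   209.54
 210.19 210.17 205.88 205.4 ]
25 [203.27 204.12 204.71 205.26 205.82 206.4  207.21 207.8  208.28 209.15
 209.31 209.18 205.79 204.72]
27 [204.43 205.14 205.76 206.26 206.88 207.3  208.12 208.43 209.27 210.01
 210.23 210.13 206.34 205.57]
28 [203.25 204.1  204.41 205.23 205.81 206.39 207.18 207.76 208.28 209.13
 209.28 209.17 205.79 204.71]
```

```bash
python3 -c "
from station import ctrl
print(ctrl.finish_job())"
```

```text
the job is handed in; nothing more can be done
None
```

The valve stem now stands at twelve o'clock, the brake handle is pressed down, and I handed the job in at about 27 s with the arm clear of everything.

- **Wheel:** I turned it about 130° counter-clockwise with the closed fingertips, pushing two spokes from gaps without the valve. Contact forces were about 2–3 N. The last centred wrist view put the valve 0.6–0.8° off vertical. The spoke symmetry gave 0.7° from the upper spokes and 1.5° from the lower ones. The side camera alone read about 3°, but it is biased towards higher angles (by roughly 2° in that last comparison), so I went by the wrist view.
- **Brake:** I pressed the handle twice to a firm stop, first at about 19 N and then about 29 N. When released it sprang back about 2 mm to the same position both times, so I take it to be fully on. The cameras measured a drop of about 33–36 mm, against the stated 39 mm. The pressing did not move the valve in the side view.
- **Fingertip position:** the fingertips turned out to sit about 24 mm behind the reported tool point, not 8 mm ahead of it as described. I used the camera value throughout.
- **Not touched:** I saw no contact with the tyre, the valve or the things on the bench. I did not measure the dish, brush and loupe again at the end.

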